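Exchange the gauges at the back of the tray

ROBOT

A 6-joint arm with a two-finger parallel gripper is mounted at the origin on a cart in front of the work surface, level with it; the furniture and walls round the work are solid. World frame = base frame: x ahead of the robot, y to its left, z up, the work surface at z = 0. Lengths are in m, angles in rad, forces in N, time in s.
With the tool pointing down it reaches from about 0.35 to 0.8 m from the base axis. Payload 7.3 kg.
Tool frame: the origin (TCP) lies midway between the tips of the shut fingers; the grasp point (between the pads) lies 19 mm behind it; z points along the fingers, y is the direction in which the jaws open and shut (so a half turn about z gives the same grasp; the last joint's range is limited). The gripper opens to 85 mm and grips with 20 to 120 N. Pads are 22 mm wide; open, the fingers measure 114 mm over their backs; the gripper's body (76 mm by 85 mm) begins 54 mm behind the grasp point. The pads swing forward as they close: fully open they stand 13 mm farther back than shut.
Start: joints at [0.986, 0.342, 1.524, -0, 1.275, -0.146], TCP at [0.223, 0.475, 0.231] pointing down, gripper open.
Joint ranges: [-2.53, 2.53], [-0.77, 2.02], [0.04, 2.7], [-1, 4.14], [0.28, 2.66], [-3.11, 3.11]. Speed limits (rad/s): [2.57, 2.57, 3.14, 3.14, 3.14, 3.14].

INTERFACE

Orientations are given as a rotation vector (axis times angle).
In Python, from bench import arm gives the robot as it stands.
- The arm moves only by the tool apply_moves, never from a script. Its argument "moves" is text: rows parted by semicolons, each of 6 numbers parted by spaces: the shift along the tool's x, y, z in units of 40 mm (1.0 is 40 mm), then the turn, a rotation vector about the tool's x, y, z in units of 8 degrees (1.0 is 8 degrees). In form: tx ty tz rx ry rz; .... A call has exactly 10 rows; each row shifts and turns the pose as measured when the row begins, along the tool's axes as they then stand; what a row does not reach is not made up. A row lasts 1/10 s, in which the tool goes at most 50 mm and 8.59 degrees, less where a joint would pass 70% of its speed; a pose out of reach is approached as far as the arm can. A call with a number of a shift or a turn outside -1 to 1 is refused whole. A call with a gripper value outside its range is refused whole. "fingers" is the opening, from -1 (shut) to 1 (fully open), set as the call begins (left out, the last holds). The fingers move at their own pace and stop on an object; "squeeze" is the grip in N (left out, the last holds). Time passes only in rows, so rows that do not move let the fingers close, or fill a call up. It gives the time, the measured TCP pose, the force and the opening at its end, in the units of the state.
- arm.state(): the state, without advancing time (a new reading comes with each control period).
- arm.capture(name): name is "scene" or "top"; returns a dict with "pixels" (480x640x3 uint8, red, green, blue), "fx", "fy", "cx", "cy" (pixels), "k1" (the pictures are not rectified: a ray, as slopes to the right and down, at radius r is drawn at 1 + k1 r^2 times it, then the intrinsics apply), "rvec" (rotation vector, rad) and "tvec" (3), from world to camera coordinates, as OpenCV has them. Camera axes: x right, y down, z forward; pixel columns grow to the right and rows downward; lengths in m; the calibration is good to about 2 mm. A picture is of the moment at which its call begins. There is no depth.
- arm.hand_in(): hands the job in, once; it reports no verdict.
Trained networks look in the newest picture that a camera, given by its name, has taken for a name from the list of things; names that differ only in an ending like _2 or _b are one class to them, and where a whole thing is asked for, a point or a joint stands for the part that bears it (a point fixed in the world has none). Each returns a list of dicts, best first, with "confidence" (0 to 1); they miss things now and then, are a little off and sometimes report something else, mostly with a low value. They report only what shows in the picture. A call takes as long as a camera call. They do not tell look-alikes from the thing itself.
- arm.trace(query, camera): "mask" (480x640 bool, what is visible of it) and "extent" ([left, top, width, height] in pixels, round what is visible of it).
- arm.tip_of(query, camera): "position" ([column, row] in pixels: a listed point, or the origin of a listed thing).
The state is a dict: "time_s": time; "joint_pos": joint angles; "qvel": joint speeds; "effort": joint torques, N m; "tool_pos": TCP position; "ee_rot": TCP orientation; "force": force on the tool from outside, world axes, zero at the start; "torque": the same for the moment, N m; "width": finger opening in m.
Only numpy, scipy, OpenCV 4.12 (cv2) and the standard library are available. Lean on these libraries where they do the work, as an engineer would, in place of code of your own. Each camera call takes 0.05 s, during which the arm holds its last target.

TASK

The ring gauge is wanted on the steel check plate, but it lies at the back of the grey gauge tray behind the can and the torch. First stand both the can and the torch upright on the black rubber mat, then lay the ring gauge flat on the middle of the check plate, and stand the steel gauge block upright in the middle of the emptied back bay of the tray with its long side along the tray's back edge; finally put the can and the torch back, upright, each on the very spot in the tray where it stood at the start. Do not shift the coupling standing beside the tray or the adapter box lying in front of it.

Things in the scene. Friction and masses are not known exactly. Their poses are not given: they have to be found in the camera images.
- can_mid (a point): bare metal can, upright cylinder 46 mm in diameter and 100 mm high; the point is its centre, 50 mm above its foot, z up along its axis. It stands at the start on one of the two front spots of the tray; remember where, for it goes back there. Being tall it is best gripped 65 to 80 mm above its foot.
- torch_mid (a point): black pocket torch standing upright on its head, 32 mm in diameter at the foot and slightly slimmer above, 100 mm high; the point is its centre, 50 mm above its foot, z up along its axis. It stands at the start on the other front spot of the tray; remember where, for it goes back there. Best gripped 65 to 80 mm above its foot.
- ring_mid (a point): steel ring gauge lying flat, 56 mm outside diameter, 14 mm thick; the point is its centre, 7 mm above its underside, z along the ring's axis. It lies at the start in the back bay of the tray.
- block_mid (a point): plain steel gauge block, 60 x 30 mm and 45 mm high, 0.3 kg; the point is its centre, 22.5 mm above its underside; x along the 60 mm side, y along the 30 mm side (grip across this), z up. It stands at the start on the bench to the left of the tray's front, turned any way.
- bay (a point): middle of the back bay of the grey gauge tray (black oblong inlay), on the upper face of the tray's floor, which is 4 mm above the bench; z up, x from the tray's front to its back, y to its left along the back edge. The tray is fixed, 140 mm (x) by 140 mm (y), its rim 5 mm thick and 10 mm high over the bench; the bay's middle is 45 mm from the middle of the back edge and the two front spots (round black inlays 58 mm wide) lie at x = -48 mm, y = +36 and -36 mm from it.
- mat: flat black rubber mat with two thin grey lines, fixed, 130 mm (its x) by 85 mm (its y), 4 mm thick; origin at the centre of its underside, z up; it lies to the left or to the right of the tray. Room for the can and the torch side by side along its x.
- plate_top (a point): middle of the upper face of the square steel check plate, marked by a circle 62 mm wide; the plate is fixed, 94 x 94 mm, its upper face 12 mm above the bench; z up. It lies on the other side of the tray from the mat.
- coupling_mid (a point): bystander: chrome coupling standing on the bench to the right of the tray's front, 33 mm in diameter and 46 mm high; the point is its centre. Leave it alone.
- adapter_mid (a point): bystander: black adapter box lying on the bench in front of the tray, 44 x 91 x 26 mm; the point is its centre, y along its length. Leave it alone.
There are look-alikes about, which are no part of the job. Leave any yellow look-alike of the part that bears ring_mid alone.

How it is judged:
On the way, in this order (a step that is already met when the one before it is completed fails the run):
1. the can and the torch both stand released on the mat while the ring gauge still lies in its bay (x of can_mid in the frame of mat between -0.065 and 0.065 m and y of can_mid in the frame of mat between -0.0425 and 0.0425 m and height (world z) of each of can_mid, torch_mid below 0.06 m and angle between each of can_mid, torch_mid's own z axis and vertical below 0.12 rad and x of torch_mid in the frame of mat between -0.065 and 0.065 m and y of torch_mid in the frame of mat between -0.0425 and 0.0425 m and linear speed of each of can, torch below 0.02 m/s and contact force between the fingers and can below 0.2 N and contact force between the fingers and torch below 0.2 N and distance of ring_mid from where it was at the start of the episode below 0.02 m), for 0.2 s.
2. the ring gauge lies released on the middle of the check plate (horizontal distance between ring_mid and plate_top below 0.015 m and z of ring_mid in the frame of plate_top below 0.012 m and angle between ring_mid's own z axis and vertical below 0.1 rad and linear speed of ring_gauge below 0.02 m/s and contact force between the fingers and ring_gauge below 0.2 N), for 0.2 s.
3. the gauge block stands released in the middle of the back bay, long side along the tray's back edge (horizontal distance between block_mid and bay below 0.015 m and z of block_mid in the frame of bay between 0.018 and 0.028 m and angle between block_mid's own z axis and vertical below 0.1 rad and angle between the x axis of block_mid and the y axis of bay, either way round below 0.35 rad and linear speed of gauge_block below 0.02 m/s and contact force between the fingers and gauge_block below 0.2 N), for 0.2 s.
At the end, for the whole second after the job is handed in: All released, at rest: can and torch upright within 15 mm of where each stood at the start; ring gauge flat within 15 mm of the check plate's middle; gauge block upright within 15 mm of the back bay's middle, long side within 20 degrees of the tray's back edge (all of step 2 and all of step 3 and distance of each of can_mid, torch_mid from where it was at the start of the episode below 0.015 m and angle between each of can_mid, torch_mid's own z axis and vertical below 0.1 rad and linear speed of each of can, torch below 0.02 m/s and contact force between the fingers and can below 0.2 N and contact force between the fingers and torch below 0.2 N); the robot touches nothing.
It fails at once if the coupling or the adapter is shifted more than 20 mm (distance of any of coupling_mid, adapter_mid from where it was at the start of the episode above 0.02 m).
It also fails if it takes over 120 s, if anything falls off the work surface, if the arm or the gripper's body presses on something with over 40 N, if the wrist force passes 120 N, or if a joint passes its speed limit or range.

## Working session

There is one attempt and no reset: what is moved stays moved. The work goes in short steps, Python scripts to look and compute and a tool call to move; the robot and the scene stay as the last step left them, time stands still between calls to the robot, and variables do not carry over. Pictures are saved under pics/ and viewed, and the job is handed in when it is done.

Besides the shell and the picture viewer there is one more tool, called after "Call:" as name(argument=value, ...) on one line, values as JSON. apply_moves: Moves the arm, as the interface text tells. Shifts and turns lie within -1 to 1; 1 stands for 40 mm of shift or 8 degrees of turn. Its arguments: {"type":"object","properties":{"moves":{"type":"string"},"fingers":{"type":"number"},"squeeze":{"type":"number"}},"required":["moves"]}

```bash
mkdir -p pics; ls
cat > h.py <<'E'
import numpy as np,cv2
from bench import arm
def cap(n,f=None):
    c=arm.capture(n)
    if f: cv2.imwrite('pics/'+f,c['pixels'][:,:,::-1])
    return c
def ray(c,u,v):
    R=cv2.Rodrigues(np.array(c['rvec'],float))[0]; t=np.array(c['tvec'],float)
    xd=np.array([(u-c['cx'])/c['fx'],(v-c['cy'])/c['fy']]);x=xd.copy()
    for _ in range(30): x=xd/(1+c['k1']*(x@x))
    d=R.T@np.array([x[0],x[1],1]);o=-R.T@t
    return o,d
def atz(c,u,v,z):
    o,d=ray(c,u,v); return o+d*(z-o[2])/d[2]
def proj(c,p):
    R=cv2.Rodrigues(np.array(c['rvec'],float))[0]; q=R@np.array(p,float)+np.array(c['tvec'],float)
    x=q[:2]/q[2]; x=x*(1+c['k1']*(x@x)); return np.array([c['fx']*x[0]+c['cx'],c['fy']*x[1]+c['cy']])
E
python3 - <<'E'
from h import *
for n in('scene','top'):
    c=cap(n,n+'0.png'); print(n,c['fx'],c['cx'],c['cy'],c['k1'],ray(c,320,240)); 
    for q,z in [('can_mid',.054),('torch_mid',.054),('ring_mid',.011),('block_mid',.0225),('bay',.004),('mat',0),('plate_top',.012),('coupling_mid',.023),('adapter_mid',.013)]:
        for r in arm.tip_of(q,n): print(q,round(r['confidence'],2),np.round(r['position'],1),np.round(atz(c,*r['position'],z),4))
print(arm.state())
E
```

```text
pics
scene 567.6383259837227 314.3814564702077 240.3248448239366 -0.10887267792438436 (array([0.04584785, 0.77385955, 0.88046968]), array([ 0.45328427, -0.5223258 , -0.7223624 ]))
ring_mid 0.98 [194.4 304.4] [0.6566 0.4353 0.011 ]
ring_mid 0.85 [181.3 264.1] [0.7565 0.3869 0.011 ]
ring_mid 0.65 [346.8 237.7] [0.5536 0.1018 0.011 ]
block_mid 0.85 [339.1 295.8] [0.4589 0.2395 0.0225]
bay 0.75 [342.7 239. ] [0.5618 0.1052 0.004 ]
plate_top 0.58 [253.1 276.6] [0.6227 0.3113 0.012 ]
top 603.3647093401215 324.2967224238355 236.69605518096768 -0.06897529433298286 (array([0.41465314, 0.17745777, 0.99801115]), array([ 0.16612939,  0.02861071, -0.98572976]))
can_mid 0.86 [364.2 283.9] [0.5042 0.1351 0.054 ]
torch_mid 0.88 [414.2 271.3] [0.5243 0.0565 0.054 ]
ring_mid 0.88 [180.5 187.5] [0.6709 0.4442 0.011 ]
ring_mid 0.79 [376.5 250.6] [0.5635 0.1126 0.011 ]
ring_mid 0.56 [220.  137.3] [0.76   0.3799 0.011 ]
ring_mid 0.2 [363.9 285.3] [0.506  0.1337 0.011 ]
block_mid 0.65 [294.8 311.4] [0.4623 0.2455 0.0225]
bay 0.75 [381.8 250.2] [0.5652 0.1033 0.004 ]
bay 0.35 [413.6 273.1] [0.5271 0.0511 0.
[... 160 characters left out ...]
]
adapter_mid 0.6 [359.2 358.6] [0.3879 0.1417 0.013 ]
{'time_s': 1.0, 'joint_pos': array([ 9.85981624e-01,  3.41960611e-01,  1.52411236e+00,  2.83139899e-05,
        1.27539600e+00, -1.45977069e-01]), 'qvel': array([-0.00010978, -0.0009511 , -0.00099144,  0.00104369,  0.000454  ,
       -0.0017969 ]), 'effort': array([-6.64832805e-04, -4.33572006e+01, -2.46273923e+01, -4.40353160e-04,
        4.58788109e-04, -2.31576388e-05]), 'tool_pos': array([0.22303547, 0.47528504, 0.23133765]), 'ee_rot': array([6.83815153e-01, 3.06624893e+00, 1.96656287e-04]), 'force': array([ 0.40606736,  0.10030394, -1.04547164]), 'torque': array([ 0.02983441, -0.01208783, -0.03397554]), 'width': 0.08540788556408574}
```

View pics/scene0.png

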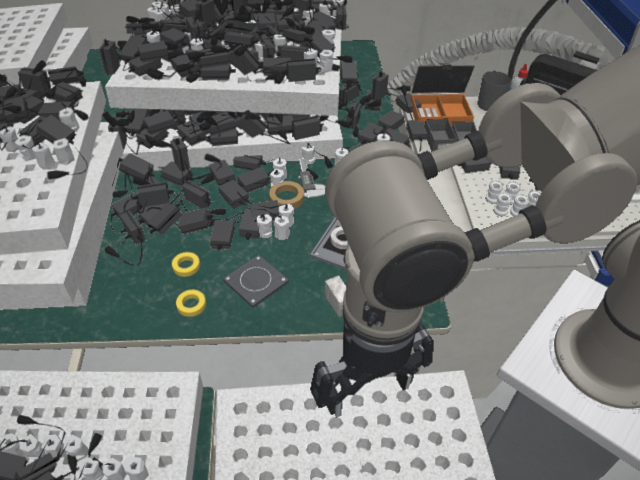

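View pics/top0.png

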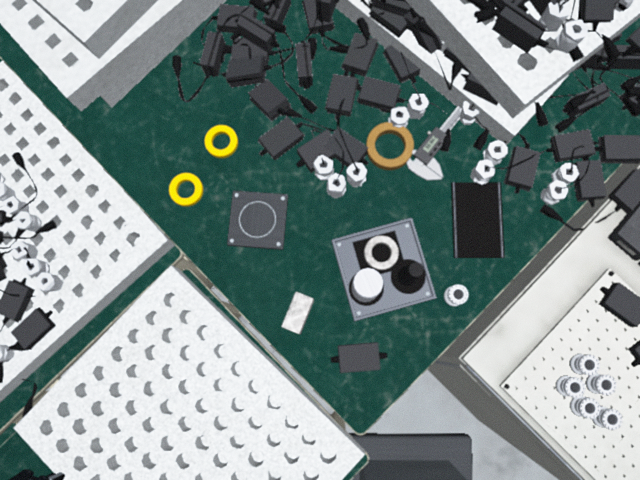

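The yellow rings at (221,141) and (185,189) are look-alikes, and so is the brown ring at (390,145), which is bigger. The steel ring at (381,252) in the back bay fits. I'll confirm it in an enlarged crop.

Run:
```python
from h import *
im=cv2.imread('pics/top0.png')
cv2.imwrite('pics/crop1.png',cv2.resize(im[170:350,220:500][:, :],None,fx=2.85,fy=2.85,interpolation=cv2.INTER_CUBIC))
cv2.imwrite('pics/crop2.png',cv2.resize(im[205:335,325:445],None,fx=4.6,fy=4.6,interpolation=cv2.INTER_CUBIC))
```

```text
(no output)
```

View pics/crop1.png

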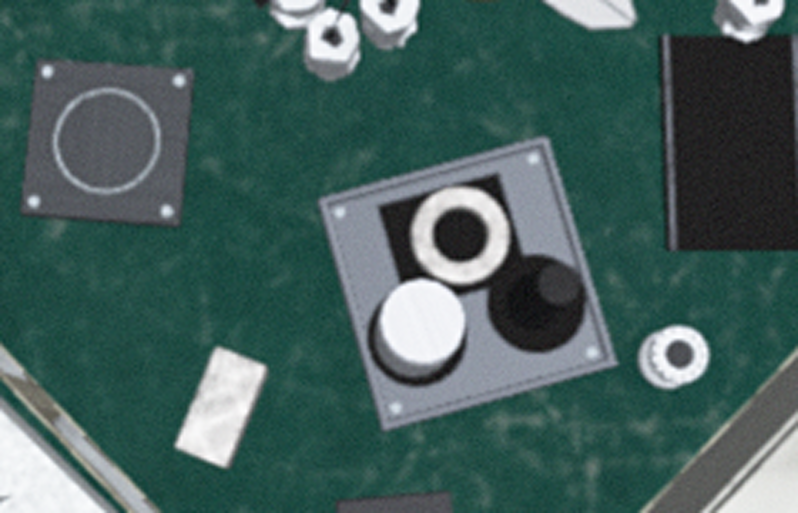

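View pics/crop2.png

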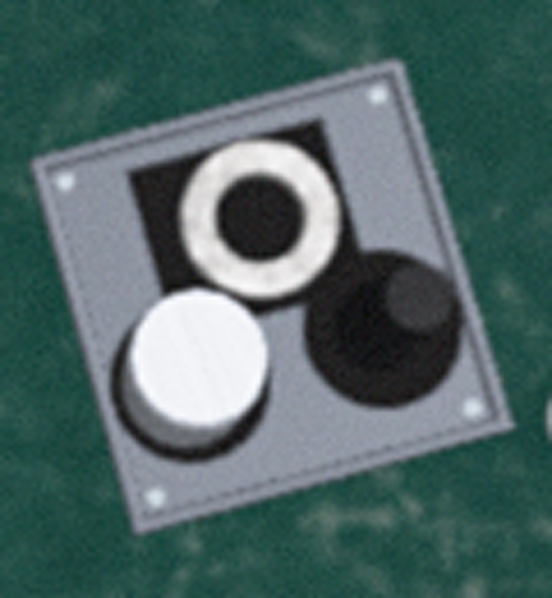

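The crop confirms it: the steel ring sits in the back bay at (381,252), the can top is at (368,283), the torch top at (417,270), the block at (297,313), the plate circle at (258,219) and the mat at (477,220). Next I'll compute poses.

Run:
```python
from h import *
c=cap('top'); 
for q in ['can_mid','torch_mid','ring_mid','block_mid','mat','plate_top','coupling_mid','adapter_mid','bay']:
    for r in arm.trace(q,'top'):
        m=r['mask'].astype(np.uint8); 
        if m.sum()<5: continue
        cs,_=cv2.findContours(m,0,1); k=max(cs,key=cv2.contourArea); print(q,round(r['confidence'],2),r['extent'],[np.round(x,1) for x in cv2.minAreaRect(k)])
cor=[(332.2,239.8),(412.6,218.0),(436.5,298.0),(355,320.7)]
P=[atz(c,*p,.010) for p in cor]; print('tray',np.round(P,4)); M=np.mean(P,0);print(M,[np.linalg.norm(P[i]-P[(i+1)%4]) for i in range(4)])
xa=(P[0]+P[1]-P[2]-P[3]);xa/=np.linalg.norm(xa); yaw=np.arctan2(xa[1],xa[0]);print('yaw',np.degrees(yaw))
X=np.array([np.cos(yaw),np.sin(yaw),0]);Y=np.array([-X[1],X[0],0])
bay=M+X*.025;bay[2]=.004;print('bay',bay,'L',bay-.048*X+.036*Y,'R',bay-.048*X-.036*Y)
f=lambda x,y,s,ox,oy:(x/s+ox,y/s+oy)
print('can',atz(c,*f(199,357,4.6,325,205),.104));print('torch',atz(c,*f(424,297,4.6,325,205),.104))
print('ring',atz(c,*f(260,219,4.6,325,205),.018))
print('plate',np.round([atz(c,*f(*p,2.85,220,170),.012) for p in [(107,140),(38,59),(192,71),(178,224),(22,211)]],4))
print('block',np.round([atz(c,*f(*p,2.85,220,170),.045) for p in [(216,347),(267,368),(227,467),(175,446)]],4))
```

```text
can_mid 0.8 [352.6, 266.7, 31.7, 37.0] [array([367.3, 284.9]), array([29.1, 33.7]), np.float64(14.0)]
torch_mid 0.93 [401.9, 261.8, 23.8, 27.1] [array([411.6, 273.2]), array([18.8, 28.6]), np.float64(63.4)]
ring_mid 0.96 [360.3, 236.8, 39.7, 34.6] [array([381. , 252.5]), array([33., 34.]), np.float64(90.0)]
ring_mid 0.7 [444.7, 287.7, 25.1, 18.4] [array([455.5, 295. ]), array([20., 23.]), np.float64(90.0)]
ring_mid 0.63 [201.9, 125.6, 38.6, 31.9] [array([220.5, 141.5]), array([31., 33.]), np.float64(90.0)]
ring_mid 0.62 [164.6, 170.3, 36.3, 34.9] [array([186. , 188.5]), array([31., 32.]), np.float64(90.0)]
block_mid 0.73 [281.2, 291.3, 33.9, 41.4] [array([298. , 312.4]), array([20.4, 39.4]), np.float64(21.4)]
mat 0.81 [448.5, 183.1, 55.8, 75.4] [array([477.4, 220. ]), array([77. , 52.1]), np.float64(88.8)]
plate_top 0.84 [226.6, 187.7, 59.6, 63.3] [array([257.2, 219.4]), array([56.7, 56.1]), np.float64(5.0)]
plate_top 0.31 [399.1, 260.8, 27.5, 26.3] [array([411.7, 274. ]), array([20.6, 29.9]), np.float64(68.2)]
coupling_mid 0.74 [445.7, 284.9, 20.3, 23.0] [array([455.5, 295.1]), arra
[... 293 characters left out ...]

 [0.4857 0.0152 0.01  ]
 [0.4484 0.1483 0.01  ]]
[0.53360922 0.10029993 0.01      ] [np.float64(0.1391337619456868), np.float64(0.1380966452458891), np.float64(0.1382054498694405), np.float64(0.13833681374423018)]
yaw 15.564246225622627
bay [0.55769247 0.1070079  0.004     ] L [0.50179315 0.12880849 0.004     ] R [0.5211121  0.05944872 0.004     ]
can [0.50141048 0.13131262 0.104     ]
torch [0.52108603 0.05842417 0.104     ]
ring [0.55912419 0.10485803 0.018     ]
plate [[0.616  0.3109 0.012 ]
 [0.6649 0.3533 0.012 ]
 [0.6576 0.2616 0.012 ]
 [0.5662 0.2682 0.012 ]
 [0.5736 0.3597 0.012 ]]
block [[0.4922 0.2428 0.045 ]
 [0.4807 0.2144 0.045 ]
 [0.4263 0.2359 0.045 ]
 [0.4375 0.2647 0.045 ]]
```

Run:
```python
import cv2
im=cv2.imread('pics/top0.png')
cv2.imwrite('pics/crop3.png',cv2.resize(im[165:315,400:520],None,fx=4,fy=4,interpolation=cv2.INTER_CUBIC))
```

```text
(no output)
```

View pics/crop3.png

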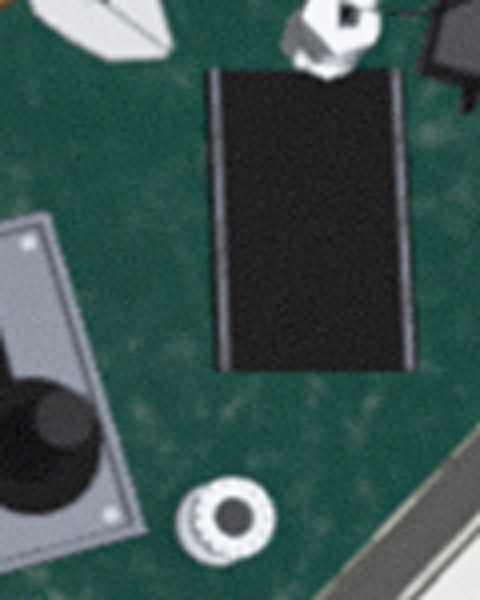

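```bash
cat >> h.py <<'E'
from scipy.spatial.transform import Rotation as Ro
def go(p,jaw=None):
    s=arm.state();R=Ro.from_rotvec(s['ee_rot']).as_matrix()
    y=R[:,1];ja=np.degrees(np.arctan2(y[1],y[0]))
    print('t',round(s['time_s'],2),'pos',np.round(s['tool_pos'],4),'jaw',round(ja,2),'zax',np.round(R[:,2],3),'w',round(s['width'],4),'F',np.round(s['force'],1))
    if p is not None: print('tool units',np.round(R.T@(np.array(p)-s['tool_pos'])/.04,2))
    if jaw is not None:
        d=(jaw-ja+90)%180-90; Rt=Ro.from_euler('z',ja+d-90,degrees=True).as_matrix()@np.array([[-1,0,0],[0,1,0],[0,0,-1]])
        # tool with jaw y at angle
        rv=Ro.from_matrix(R.T@Rt).as_rotvec(degrees=True)/8; print('turn units',np.round(rv,2),'d',round(d,1))
E
python3 - <<'E'
from h import *
c=cap('top'); f=lambda x,y,s,ox,oy:(x/s+ox,y/s+oy)
P=[atz(c,*f(*p,4,400,165),.004) for p in [(207,70),(400,70),(414,371),(218,371)]];print(np.round(P,4),np.mean(P,0))
print(atz(c,481,172,.02))
go([.521,.059,.17],64.9)
E
```

```text
[[ 0.6818 -0.0167  0.004 ]
 [ 0.6821 -0.099   0.004 ]
 [ 0.553  -0.0991  0.004 ]
 [ 0.5529 -0.0173  0.004 ]] [ 0.61743666 -0.05801647  0.004     ]
[ 0.69582493 -0.0633748   0.02      ]
t 1.55 pos [0.223  0.4753 0.2313] jaw 64.86 zax [ 0.  0. -1.] w 0.0854 F [ 0.5 -0.1 -0.2]
tool units [-11.16  -6.26   1.53]
turn units [ 0.    0.   -0.01] d 0.0
```

Call:
apply_moves(moves="-0.85 -0.48 0.05 0 0 0;-0.85 -0.48 0.1 0 0 0;-0.85 -0.48 0.1 0 0 0;-0.85 -0.48 0.1 0 0 0;-0.85 -0.48 0.1 0 0 0;-0.85 -0.48 0.1 0 0 0;-0.85 -0.48 0.1 0 0 0;-0.85 -0.48 0.1 0 0 0;-0.85 -0.48 0.1 0 0 0;-0.85 -0.48 0.1 0 0 0", fingers=0.5, squeeze=30)

```text
time_s: 2.55
tool_pos: [0.4564, 0.1503, 0.1929]
ee_rot: [0.668, 3.066, 0.008]
force: [0.2, 0.1, 0.6]
width: 0.0642
```

```bash
python3 -c "
from h import *
go([.521,.059,.15],64.9)"
```

```text
t 2.55 pos [0.4564 0.1503 0.1929] jaw 65.41 zax [ 0.004  0.005 -1.   ] w 0.0642 F [0.2 0.1 0.6]
tool units [-2.42 -1.41  1.07]
turn units [0.04 0.02 0.06] d -0.5
```

Call:
apply_moves(moves="-0.6 -0.35 0.2 0 0 0;-0.6 -0.35 0.2 0 0 0;-0.6 -0.35 0.2 0 0 0;-0.4 -0.25 0.2 0 0 0;-0.2 -0.1 0.2 0.04 0.02 0.06;0 0 0 0 0 0;0 0 0 0 0 0;0 0 0 0 0 0;0 0 0 0 0 0;0 0 0 0 0 0")

```text
time_s: 3.55
tool_pos: [0.5245, 0.0536, 0.152]
ee_rot: [0.689, 3.064, 0.002]
force: [1.0, 0.3, 0.1]
width: 0.0643
```

```bash
python3 -c "
from h import *
go([.521,.059,.056],64.9)"
```

```text
t 3.55 pos [0.5245 0.0536 0.152 ] jaw 64.64 zax [ 0.001  0.001 -1.   ] w 0.0643 F [1.  0.3 0.1]
tool units [0.14 0.08 2.4 ]
turn units [ 0.01  0.01 -0.03] d 0.3
```

Call:
apply_moves(moves="0.14 0.08 0.3 0 0 0;0 0 0.5 0 0 0;0 0 0.5 0 0 0;0 0 0.5 0 0 0;0 0 0.4 0 0 0;0 0 0.15 0 0 0;0 0 0 0 0 0;0 0 0 0 0 0;0 0 0 0 0 0;0 0 0 0 0 0")

```text
time_s: 4.55
tool_pos: [0.5234, 0.0626, 0.0608]
ee_rot: [0.679, 3.055, 0.006]
force: [-0.4, 0.8, 0.6]
width: 0.0643
```

```bash
python3 -c "
from h import *
go([.521,.059,.056],64.9)
cap('top','a1.png'); cap('scene','a2.png')
im=cv2.imread('pics/a1.png');cv2.imwrite('pics/a1c.png',cv2.resize(im[190:340,300:500],None,fx=3.5,fy=3.5))"
```

```text
t 4.55 pos [0.5234 0.0626 0.0608] jaw 64.94 zax [ 0.013  0.001 -1.   ] w 0.0643 F [-0.4  0.8  0.6]
tool units [ 0.02 -0.11  0.12]
turn units [0.04 0.08 0.01] d -0.0
```

View pics/a1c.png

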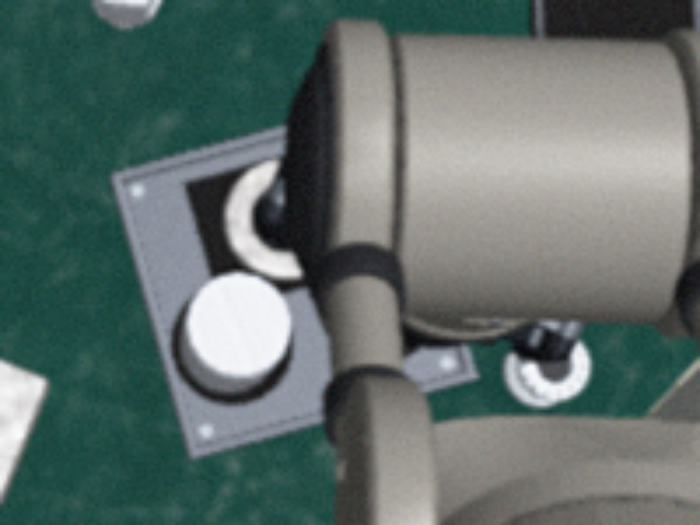

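The view is blocked by the arm, but the can and ring are untouched. I'll correct the residual and close.

Call:
apply_moves(moves="0.02 -0.11 0.12 0.04 0.08 0.01;0 0 0 0 0 0;0 0 0 0 0 0;0 0 0 0 0 0;0 0 0 0 0 0;0 0 0 0 0 0;0 0 0 0 0 0;0 0 0 0 0 0;0 0 0 0 0 0;0 0 0 0 0 0")

```text
time_s: 5.65
tool_pos: [0.5208, 0.0585, 0.0559]
ee_rot: [-0.684, -3.066, -0.001]
force: [0.3, -0.2, 0.0]
width: 0.0642
```

```bash
python3 -c "
from h import *
go([.521,.059,.056],64.9)"
```

```text
t 5.65 pos [0.5208 0.0585 0.0559] jaw 64.84 zax [-0.  0. -1.] w 0.0642 F [ 0.3 -0.2  0. ]
tool units [ 0.    0.01 -0.  ]
turn units [ 0.   -0.   -0.01] d 0.1
```

Call:
apply_moves(moves="0 0 0 0 0 0;0 0 0 0 0 0;0 0 0 0 0 0;0 0 0 0 0 0;0 0 0 0 0 0;0 0 0 0 0 0;0 0 0 0 0 0;0 0 0 0 0 0;0 0 0 0 0 0;0 0 0 0 0 0", fingers=-1, squeeze=30)

```text
time_s: 6.65
tool_pos: [0.5213, 0.0586, 0.0564]
ee_rot: [0.684, 3.065, 0.002]
force: [1.1, 0.2, 0.1]
width: 0.026
```

```bash
python3 -c "
from h import *
go([.521,.059,.1],64.9)"
```

```text
t 6.65 pos [0.5213 0.0586 0.0564] jaw 64.83 zax [ 0.001  0.001 -1.   ] w 0.026 F [1.1 0.2 0.1]
tool units [ 0.01  0.01 -1.09]
turn units [ 0.01  0.   -0.01] d 0.1
```

Call:
apply_moves(moves="0 0 -0.2 0 0 0;0 0 -0.4 0 0 0;0 0 -0.5 0 0 0;0 0 -0.5 0 0 0;0 0 -0.4 0 0 0;0 0 -0.2 0 0 0;0 0 0 0 0 0;0 0 0 0 0 0;0 0 0 0 0 0;0 0 0 0 0 0")

```text
time_s: 7.65
tool_pos: [0.5189, 0.0583, 0.1472]
ee_rot: [-0.683, -3.061, 0.001]
force: [0.2, -0.4, -1.5]
width: 0.026
```

```bash
python3 -c "
from h import *
go([.652,-.058,.14],64.9)"
```

```text
t 7.65 pos [0.5189 0.0583 0.1472] jaw 64.83 zax [-0.005  0.    -1.   ] w 0.026 F [ 0.2 -0.4 -1.5]
tool units [-4.25 -1.22  0.16]
turn units [-0.01 -0.04 -0.01] d 0.1
```

Call:
apply_moves(moves="-0.3 -0.1 0 0 0 0;-0.5 -0.15 0 0 0 0;-0.6 -0.17 0 0 0 0;-0.6 -0.17 0 0 0 0;-0.6 -0.17 0 0 0 0;-0.6 -0.17 0 0 0 0;-0.5 -0.15 0 0 0 0;-0.2 -0.06 0 0 0 0;0 0 0 0 0 0;0 0 0 0 0 0")

```text
time_s: 8.65
tool_pos: [0.6464, -0.0584, 0.1395]
ee_rot: [-0.682, -3.053, 0.004]
force: [-0.6, 0.1, -1.1]
width: 0.0256
```

```bash
python3 -c "
from h import *
go([.652,-.058,.06],64.9)"
```

```text
t 8.65 pos [ 0.6464 -0.0584  0.1395] jaw 64.82 zax [-0.014  0.001 -1.   ] w 0.0256 F [-0.6  0.1 -1.1]
tool units [-0.15  0.08  1.98]
turn units [-0.04 -0.09 -0.01] d 0.1
```

Call:
apply_moves(moves="-0.15 0.08 0 -0.04 -0.09 -0.01;0 0 0.3 0 0 0;0 0 0.4 0 0 0;0 0 0.4 0 0 0;0 0 0.4 0 0 0;0 0 0.2 0 0 0;0 0 0.1 0 0 0;0 0 0 0 0 0;0 0 0 0 0 0;0 0 0 0 0 0")

```text
time_s: 9.65
tool_pos: [0.6515, -0.0528, 0.0639]
ee_rot: [0.673, 3.067, 0.002]
force: [-0.3, 0.2, -0.2]
width: 0.0258
```

```bash
python3 -c "
from h import *
go([.652,-.058,.0568],64.9)"
```

```text
t 9.65 pos [ 0.6515 -0.0528  0.0639] jaw 65.24 zax [ 0.002  0.001 -1.   ] w 0.0258 F [-0.3  0.2 -0.2]
tool units [-0.07 -0.11  0.18]
turn units [0.01 0.01 0.04] d -0.3
```

Call:
apply_moves(moves="-0.07 -0.11 0.05 0.01 0.01 0.04;0 0 0.06 0 0 0;0 0 0.06 0 0 0;0 0 0 0 0 0;0 0 0 0 0 0;0 0 0 0 0 0;0 0 0 0 0 0;0 0 0 0 0 0;0 0 0 0 0 0;0 0 0 0 0 0")

```text
time_s: 10.65
tool_pos: [0.6532, -0.0589, 0.0583]
ee_rot: [0.683, 3.064, 0.0]
force: [-0.0, -0.3, -0.8]
width: 0.0263
```

```bash
python3 -c "
from h import *
go([.652,-.058,.0568],64.9)"
```

```text
t 10.65 pos [ 0.6532 -0.0589  0.0583] jaw 64.87 zax [ 0.003 -0.    -1.   ] w 0.0263 F [-0.  -0.3 -0.8]
tool units [0.04 0.01 0.04]
turn units [ 0.01  0.02 -0.  ] d 0.0
```

Call:
apply_moves(moves="0 0 0.05 0.01 0.02 0;0 0 0 0 0 0;0 0 0 0 0 0;0 0 0 0 0 0;0 0 0 0 0 0;0 0 0 0 0 0;0 0 0 0 0 0;0 0 0 0 0 0;0 0 0 0 0 0;0 0 0 0 0 0")

```text
time_s: 11.65
tool_pos: [0.6535, -0.0589, 0.0564]
ee_rot: [0.683, 3.066, -0.001]
force: [0.5, 0.1, 0.1]
width: 0.0258
```

Call:
apply_moves(moves="0 0 0 0 0 0;0 0 0 0 0 0;0 0 0 0 0 0;0 0 0 0 0 0;0 0 0 0 0 0;0 0 -0.2 0 0 0;0 0 -0.6 0 0 0;0 0 -0.7 0 0 0;0 0 -0.7 0 0 0;0 0 -0.3 0 0 0", fingers=0.5)

```text
time_s: 12.65
tool_pos: [0.6524, -0.0586, 0.1594]
ee_rot: [-0.683, -3.062, 0.001]
force: [1.2, 0.5, 0.6]
width: 0.0642
```

```bash
python3 -c "
from h import *
go([.5014,.1305,.15],64.9)
c=cap('scene','b2.png')"
```

```text
t 12.65 pos [ 0.6524 -0.0586  0.1594] jaw 64.87 zax [-0.004  0.    -1.   ] w 0.0642 F [1.2 0.5 0.6]
tool units [5.42 2.68 0.25]
turn units [-0.01 -0.03 -0.  ] d 0.0
```

View pics/b2.png

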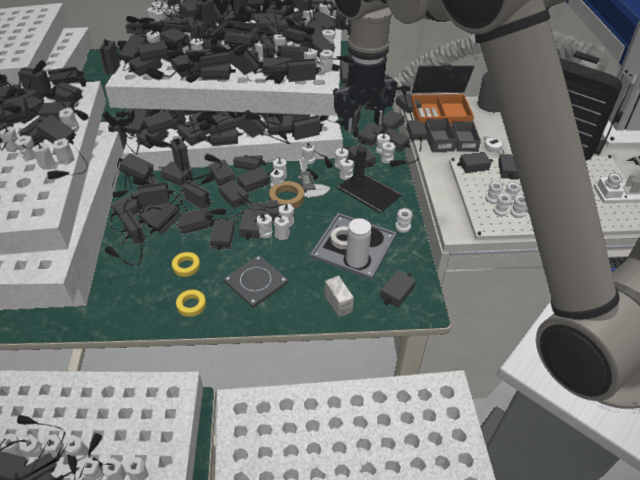

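The torch stands upright on the far half of the mat, at (361,165). Next is the can.

Call:
apply_moves(moves="0.4 0.2 0 0 0 0;0.7 0.35 0.03 0 0 0;0.8 0.4 0.03 0 0 0;0.8 0.4 0.03 0 0 0;0.8 0.4 0.03 0 0 0;0.8 0.4 0.03 0 0 0;0.6 0.3 0.03 0 0 0;0.3 0.15 0 0 0 0;0 0 0 0 0 0;0 0 0 0 0 0")

```text
time_s: 13.7
tool_pos: [0.5007, 0.1281, 0.1464]
ee_rot: [-0.685, -3.056, 0.005]
force: [0.3, 0.7, 0.3]
width: 0.0638
```

```bash
python3 -c "
from h import *
go([.5014,.1305,.058],64.9)
c=cap('scene')
print(proj(c,[.5014,.1305,.104]), atz(c,358,226,.104))"
```

```text
t 13.7 pos [0.5007 0.1281 0.1464] jaw 64.73 zax [-0.01  -0.001 -1.   ] w 0.0638 F [0.3 0.7 0.3]
tool units [-0.01  0.07  2.21]
turn units [-0.04 -0.06 -0.02] d 0.2
[360.15727239 225.34563437] [0.50337607 0.1347282  0.104     ]
```

Call:
apply_moves(moves="0 0.07 0.2 -0.04 -0.06 -0.02;0 0 0.4 0 0 0;0 0 0.5 0 0 0;0 0 0.5 0 0 0;0 0 0.4 0 0 0;0 0 0.15 0 0 0;0 0 0 0 0 0;0 0 0 0 0 0;0 0 0 0 0 0;0 0 0 0 0 0")

```text
time_s: 14.75
tool_pos: [0.5122, 0.1221, 0.0592]
ee_rot: [0.699, 3.053, 0.003]
force: [0.3, -0.3, 0.5]
width: 0.0636
```

```bash
python3 -c "
from h import *
go([.5014,.1305,.056],64.9)"
```

```text
t 14.75 pos [0.5122 0.1221 0.0592] jaw 64.2 zax [ 0.01  -0.001 -1.   ] w 0.0636 F [ 0.3 -0.3  0.5]
tool units [0.33 0.07 0.08]
turn units [ 0.03  0.07 -0.09] d 0.7
```

Call:
apply_moves(moves="0.33 0.07 0.08 0.03 0.07 -0.09;0 0 0 0 0 0;0 0 0 0 0 0;0 0 0 0 0 0;0 0 0 0 0 0;0 0 0 0 0 0;0 0 0 0 0 0;0 0 0 0 0 0;0 0 0 0 0 0;0 0 0 0 0 0")

```text
time_s: 15.75
tool_pos: [0.5012, 0.1316, 0.057]
ee_rot: [0.679, 3.066, 0.001]
force: [1.0, 0.0, 0.3]
width: 0.0641
```

```bash
python3 -c "
from h import *
go([.5014,.1305,.056],64.9)"
```

```text
t 15.75 pos [0.5012 0.1316 0.057 ] jaw 65.04 zax [ 0.001  0.    -1.   ] w 0.0641 F [1.  0.  0.3]
tool units [-0.02 -0.02  0.03]
turn units [0.   0.01 0.02] d -0.1
```

Good. Grip, then lift.

Call:
apply_moves(moves="0 0 0 0 0 0;0 0 0 0 0 0;0 0 0 0 0 0;0 0 0 0 0 0;0 0 0 0 0 0;0 0 0 0 0 0;0 0 0 0 0 0;0 0 0 0 0 0;0 0 0 0 0 0;0 0 0 0 0 0", fingers=-1, squeeze=35)

```text
time_s: 16.75
tool_pos: [0.5014, 0.1317, 0.0573]
ee_rot: [0.679, 3.066, 0.001]
force: [-0.0, 0.0, 1.2]
width: 0.0453
```

```bash
python3 -c "
from h import *
go([.582,-.058,.14],64.9)"
```

```text
t 16.75 pos [0.5014 0.1317 0.0573] jaw 65.04 zax [ 0.002  0.    -1.   ] w 0.0453 F [-0.   0.   1.2]
tool units [-3.83 -3.45 -2.07]
turn units [0.01 0.01 0.02] d -0.1
```

Call:
apply_moves(moves="0 0 -0.2 0 0 0;0 0 -0.4 0 0 0;0 0 -0.5 0 0 0;0 0 -0.5 0 0 0;0 0 -0.4 0 0 0;0 0 -0.2 0 0 0;0 0 0 0 0 0;0 0 0 0 0 0;0 0 0 0 0 0;0 0 0 0 0 0")

```text
time_s: 17.75
tool_pos: [0.4984, 0.131, 0.1471]
ee_rot: [-0.678, -3.061, 0.004]
force: [-1.2, -0.5, -2.1]
width: 0.0455
```

```bash
python3 -c "
from h import *
go([.582,-.058,.145],64.9)"
```

```text
t 17.75 pos [0.4984 0.131  0.1471] jaw 65.03 zax [-0.006 -0.001 -1.   ] w 0.0455 F [-1.2 -0.5 -2.1]
tool units [-3.89 -3.4   0.05]
turn units [-0.03 -0.04  0.02] d -0.1
```

Call:
apply_moves(moves="-0.3 -0.25 0 -0.03 -0.04 0.02;-0.45 -0.4 0 0 0 0;-0.6 -0.5 0 0 0 0;-0.6 -0.5 0 0 0 0;-0.6 -0.5 0 0 0 0;-0.5 -0.45 0 0 0 0;-0.4 -0.4 0 0 0 0;-0.2 -0.2 0 0 0 0;0 0 0 0 0 0;0 0 0 0 0 0")

```text
time_s: 18.75
tool_pos: [0.5779, -0.0596, 0.1412]
ee_rot: [-0.683, -3.06, 0.002]
force: [0.3, 0.0, -1.9]
width: 0.0451
```

```bash
python3 -c "
from h import *
go([.582,-.058,.06],64.9)"
```

```text
t 18.75 pos [ 0.5779 -0.0596  0.1412] jaw 64.83 zax [-0.007 -0.    -1.   ] w 0.0451 F [ 0.3  0.  -1.9]
tool units [-0.09  0.09  2.03]
turn units [-0.02 -0.04 -0.01] d 0.1
```

Call:
apply_moves(moves="0 0.05 0 -0.02 -0.04 -0.01;0 0 0.25 0 0 0;0 0 0.35 0 0 0;0 0 0.35 0 0 0;0 0 0.35 0 0 0;0 0 0.25 0 0 0;0 0 0.15 0 0 0;0 0 0 0 0 0;0 0 0 0 0 0;0 0 0 0 0 0")

```text
time_s: 19.75
tool_pos: [0.577, -0.05, 0.069]
ee_rot: [-0.668, -3.069, -0.002]
force: [0.6, 1.0, -1.4]
width: 0.0453
```

```bash
python3 -c "
from h import *
go([.582,-.058,.059],64.9)"
```

```text
t 19.75 pos [ 0.577 -0.05   0.069] jaw 65.44 zax [-0.     0.001 -1.   ] w 0.0453 F [ 0.6  1.  -1.4]
tool units [-0.2  -0.13  0.25]
turn units [ 0.01 -0.01  0.07] d -0.5
```

Call:
apply_moves(moves="-0.2 -0.13 0.05 0.01 -0.01 0.07;0 0 0.1 0 0 0;0 0 0.1 0 0 0;0 0 0 0 0 0;0 0 0 0 0 0;0 0 0 0 0 0;0 0 0 0 0 0;0 0 0 0 0 0;0 0 0 0 0 0;0 0 0 0 0 0")

```text
time_s: 20.75
tool_pos: [0.5836, -0.0594, 0.0597]
ee_rot: [0.684, 3.062, -0.001]
force: [-0.4, 0.8, -0.6]
width: 0.045
```

```bash
python3 -c "
from h import *
go([.582,-.058,.057],64.9)"
```

```text
t 20.75 pos [ 0.5836 -0.0594  0.0597] jaw 64.81 zax [ 0.004 -0.001 -1.   ] w 0.045 F [-0.4  0.8 -0.6]
tool units [0.05 0.01 0.07]
turn units [ 0.    0.03 -0.01] d 0.1
```

Call:
apply_moves(moves="0 0 0.06 0 0.03 -0.01;0 0 0 0 0 0;0 0 0 0 0 0;0 0 0 0 0 0;0 0 0 0 0 0;0 0 0 0 0 0;0 0 0 0 0 0;0 0 0 0 0 0;0 0 0 0 0 0;0 0 0 0 0 0")

```text
time_s: 21.75
tool_pos: [0.5838, -0.0594, 0.0573]
ee_rot: [-0.683, -3.066, -0.001]
force: [-0.2, 0.4, -1.6]
width: 0.0453
```

Call:
apply_moves(moves="0 0 0 0 0 0;0 0 0 0 0 0;0 0 0 0 0 0;0 0 0 0 0 0;0 0 0 0 0 0;0 0 -0.2 0 0 0;0 0 -0.6 0 0 0;0 0 -0.7 0 0 0;0 0 -0.7 0 0 0;0 0 -0.3 0 0 0", fingers=0.5)

```text
time_s: 22.75
tool_pos: [0.583, -0.0593, 0.1614]
ee_rot: [-0.682, -3.063, -0.001]
force: [-0.4, 0.3, 0.5]
width: 0.0643
```

```bash
python3 -c "
from h import *
go([.558,.106,.15],105.6)
c=cap('scene','b3.png')"
```

```text
t 22.75 pos [ 0.583  -0.0593  0.1614] jaw 64.89 zax [-0.003  0.001 -1.   ] w 0.0643 F [-0.4  0.3  0.5]
tool units [2.32 3.48 0.29]
turn units [ 0.01 -0.02 -5.09] d 40.7
```

View pics/b3.png

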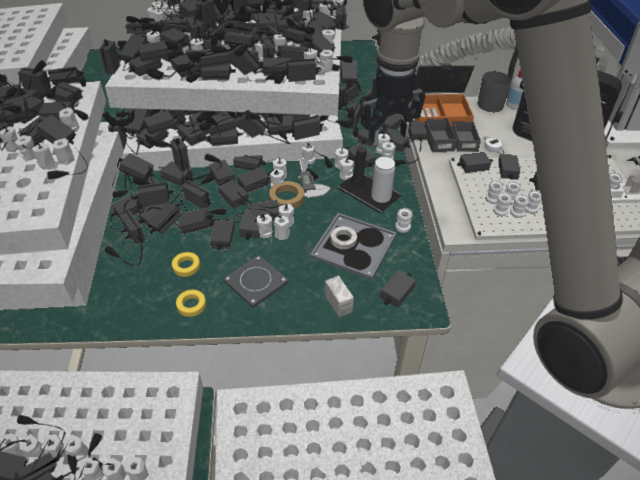

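Can (383,180) and torch (361,165) both stand on the mat, and the ring (344,238) is still in the bay. Now the ring.

Call:
apply_moves(moves="0.2 0.3 0 0 0 0;0.3 0.45 0 0 0 0;0.4 0.6 0 0 0 0;0.4 0.6 0 0 0 0;0.4 0.6 0 0 0 0;0.3 0.45 0 0 0 0;0.2 0.3 0 0 0 0;0.1 0.15 0 0 0 0;0 0 0 0 0 0;0 0 0 0 0 0", fingers=1)

```text
time_s: 23.8
tool_pos: [0.5527, 0.1159, 0.1578]
ee_rot: [-0.681, -3.057, 0.001]
force: [0.5, 0.1, 0.1]
width: 0.0854
```

Call:
apply_moves(moves="0 0 0 0 0 -0.4;0 0 0 0 0 -0.8;0 0 0 0 0 -0.8;0 0 0 0 0 -0.8;0 0 0 0 0 -0.8;0 0 0 0 0 -0.8;0 0 0 0 0 -0.5;0 0 0 0 0 -0.1;0 0 0 0 0 0;0 0 0 0 0 0")

```text
time_s: 24.8
tool_pos: [0.555, 0.1054, 0.157]
ee_rot: [0.424, -3.103, -0.001]
force: [0.1, -0.1, -0.3]
width: 0.0854
```

```bash
python3 -c "
from h import *
c=cap('scene')
print(atz(c,344,238,.018))
for r in arm.trace('ring_mid','scene'):
  m=r['mask'];v,u=np.nonzero(m);e=cv2.fitEllipse(np.stack([u,v],1)[cv2.convexHull(np.stack([u,v],1).astype(np.int32),returnPoints=False)[:,0]].astype(np.float32)); print(r['confidence'],e,atz(c,*e[0],.011))
go([.5585,.1053,.05],105.6)"
```

```text
[0.55336802 0.1118244  0.018     ]
0.84 ((184.98648071289062, 264.1781311035156), (24.05507469177246, 27.385099411010742), 74.68701171875) [0.7507382  0.38189597 0.011     ]
0.78 ((190.20826721191406, 302.7787170410156), (25.822025299072266, 28.883251190185547), 79.75798034667969) [0.66560584 0.4383174  0.011     ]
0.72 ((343.55657958984375, 237.4241943359375), (23.521575927734375, 27.622966766357422), 94.60513305664062) [0.55928219 0.10577801 0.011     ]
t 24.9 pos [0.555  0.1056 0.1571] jaw 105.6 zax [-0.01  -0.001 -1.   ] w 0.0854 F [ 0.1 -0.7  0.5]
tool units [-0.11 -0.04  2.68]
turn units [ 0.01 -0.07  0.  ] d -0.0
```

Call:
apply_moves(moves="-0.1 -0.04 0.2 0.01 -0.07 0;0 0 0.4 0 0 0;0 0 0.5 0 0 0;0 0 0.5 0 0 0;0 0 0.5 0 0 0;0 0 0.4 0 0 0;0 0 0.2 0 0 0;0 0 0.1 0 0 0;0 0 0 0 0 0;0 0 0 0 0 0")

```text
time_s: 25.9
tool_pos: [0.5615, 0.1054, 0.0387]
ee_rot: [-0.421, 3.108, 0.0]
force: [0.3, 0.5, -1.1]
width: 0.0853
```

```bash
python3 -c "
from h import *
go([.559,.1053,.01],105.6)"
```

```text
t 25.9 pos [0.5615 0.1054 0.0387] jaw 105.42 zax [ 0.005  0.001 -1.   ] w 0.0853 F [ 0.3  0.5 -1.1]
tool units [0.06 0.01 0.72]
turn units [-0.    0.04 -0.02] d 0.2
```

Call:
apply_moves(moves="0.06 0.01 0.1 0 0.04 -0.02;0 0 0.2 0 0 0;0 0 0.25 0 0 0;0 0 0.2 0 0 0;0 0 0.1 0 0 0;0 0 0.03 0 0 0;0 0 0 0 0 0;0 0 0 0 0 0;0 0 0 0 0 0;0 0 0 0 0 0")

```text
time_s: 26.9
tool_pos: [0.5603, 0.1052, 0.0022]
ee_rot: [-0.426, 3.109, -0.001]
force: [-0.2, 0.2, -0.1]
width: 0.0855
```

```bash
python3 -c "
from h import *
go([.559,.1053,.003],105.6)"
```

```text
t 26.9 pos [0.5603 0.1052 0.0022] jaw 105.6 zax [ 0.003 -0.    -1.   ] w 0.0855 F [-0.2  0.2 -0.1]
tool units [ 0.03  0.01 -0.02]
turn units [-0.01  0.02 -0.  ] d 0.0
```

Call:
apply_moves(moves="0.03 0 -0.02 0 0.02 0;0 0 0 0 0 0;0 0 0 0 0 0;0 0 0 0 0 0;0 0 0 0 0 0;0 0 0 0 0 0;0 0 0 0 0 0;0 0 0 0 0 0;0 0 0 0 0 0;0 0 0 0 0 0", fingers=-1, squeeze=35)

```text
time_s: 27.9
tool_pos: [0.5593, 0.1049, 0.004]
ee_rot: [-0.426, 3.111, -0.002]
force: [0.2, 0.3, 1.0]
width: 0.0533
```

```bash
python3 -c "
from h import *
go([.616,.311,.1],105.6)"
```

```text
t 27.9 pos [0.5593 0.1049 0.004 ] jaw 105.6 zax [ 0.002 -0.001 -1.   ] w 0.0533 F [0.2 0.3 1. ]
tool units [-2.75  4.58 -2.4 ]
turn units [-0.01  0.01  0.  ] d -0.0
```

Call:
apply_moves(moves="0 0 0 0 0 0;0 0 -0.1 0 0 0;0 0 -0.2 0 0 0;0 0 -0.3 0 0 0;0 0 -0.4 0 0 0;0 0 -0.4 0 0 0;0 0 -0.4 0 0 0;0 0 -0.2 0 0 0;0 0 0 0 0 0;0 0 0 0 0 0")

```text
time_s: 28.9
tool_pos: [0.5593, 0.105, 0.0914]
ee_rot: [-0.426, 3.109, -0.003]
force: [-1.2, -0.3, -0.8]
width: 0.0529
```

```bash
python3 -c "
from h import *
go([.616,.311,.1],105.6)
cap('scene','c2.png')
im=cv2.imread('pics/c2.png');cv2.imwrite('pics/c2c.png',cv2.resize(im[130:310,230:450],None,fx=3.3,fy=3.3))"
```

```text
t 28.9 pos [0.5593 0.105  0.0914] jaw 105.6 zax [ 0.003 -0.001 -1.   ] w 0.0529 F [-1.2 -0.3 -0.8]
tool units [-2.75  4.58 -0.22]
turn units [-0.01  0.02  0.  ] d -0.0
```

View pics/c2c.png

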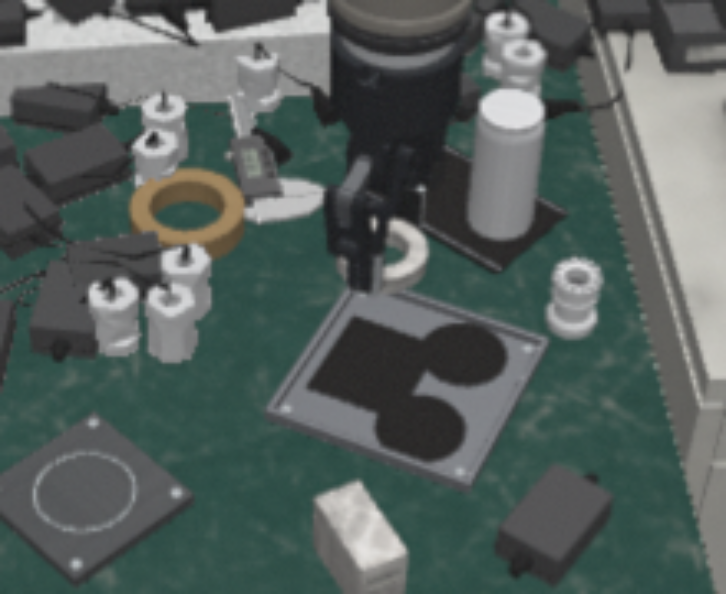

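The ring is lifted and held level, and the bay is empty. Moving to the plate.

Call:
apply_moves(moves="-0.2 0.3 0 0 0 0;-0.3 0.5 0 0 0 0;-0.4 0.65 0 0 0 0;-0.4 0.65 0 0 0 0;-0.4 0.65 0 0 0 0;-0.4 0.65 0 0 0 0;-0.3 0.5 0 0 0 0;-0.15 0.3 0 0 0 0;-0.05 0.1 0 0 0 0;0 0 0 0 0 0")

```text
time_s: 29.95
tool_pos: [0.6113, 0.314, 0.0807]
ee_rot: [0.425, -3.102, 0.002]
force: [0.5, 0.2, -1.2]
width: 0.0531
```

```bash
python3 -c "
from h import *
go([.616,.311,.02],105.6)"
```

```text
t 29.95 pos [0.6113 0.314  0.0807] jaw 105.6 zax [-0.011 -0.003 -1.   ] w 0.0531 F [ 0.5  0.2 -1.2]
tool units [-0.11 -0.11  1.52]
turn units [ 0.   -0.08 -0.  ] d 0.0
```

Call:
apply_moves(moves="-0.08 -0.1 0.1 0 -0.08 0;0 0 0.3 0 0 0;0 0 0.3 0 0 0;0 0 0.3 0 0 0;0 0 0.2 0 0 0;0 0 0.1 0 0 0;0 0 0 0 0 0;0 0 0 0 0 0;0 0 0 0 0 0;0 0 0 0 0 0")

```text
time_s: 30.95
tool_pos: [0.6152, 0.3072, 0.0227]
ee_rot: [0.42, -3.111, 0.001]
force: [-0.1, 0.3, -1.1]
width: 0.0533
```

```bash
python3 -c "
from h import *
go([.616,.311,.013],105.6)"
```

```text
t 30.95 pos [0.6152 0.3072 0.0227] jaw 105.38 zax [-0.002 -0.001 -1.   ] w 0.0533 F [-0.1  0.3 -1.1]
tool units [-0.05  0.09  0.24]
turn units [-0.   -0.02 -0.03] d 0.2
```

Call:
apply_moves(moves="-0.05 0.09 0.04 0 -0.02 -0.03;0 0 0.06 0 0 0;0 0 0.06 0 0 0;0 0 0.05 0 0 0;0 0 0 0 0 0;0 0 0 0 0 0;0 0 0 0 0 0;0 0 0 0 0 0;0 0 0 0 0 0;0 0 0 0 0 0")

```text
time_s: 31.95
tool_pos: [0.6167, 0.3119, 0.0146]
ee_rot: [-0.428, 3.11, -0.0]
force: [1.2, 0.7, -1.4]
width: 0.0531
```

```bash
python3 -c "
from h import *
go([.616,.311,.012],105.6)"
```

```text
t 31.95 pos [0.6167 0.3119 0.0146] jaw 105.66 zax [ 0.002  0.    -1.   ] w 0.0531 F [ 1.2  0.7 -1.4]
tool units [ 0.02 -0.02  0.07]
turn units [-0.    0.02  0.01] d -0.1
```

Call:
apply_moves(moves="0 -0.02 0.07 0 0.02 0;0 0 0 0 0 0;0 0 0 0 0 0;0 0 0 0 0 0;0 0 0 0 0 0;0 0 0 0 0 0;0 0 0 0 0 0;0 0 0 0 0 0;0 0 0 0 0 0;0 0 0 0 0 0")

```text
time_s: 32.95
tool_pos: [0.6173, 0.3112, 0.0121]
ee_rot: [-0.428, 3.112, -0.0]
force: [-0.1, 0.1, -0.5]
width: 0.0536
```

Call:
apply_moves(moves="0 0 0 0 0 0;0 0 0 0 0 0;0 0 0 0 0 0;0 0 0 0 0 0;0 0 0 0 0 0;0 0 0 0 0 0;0 0 -0.2 0 0 0;0 0 -0.6 0 0 0;0 0 -0.7 0 0 0;0 0 -0.5 0 0 0", fingers=1)

```text
time_s: 33.95
tool_pos: [0.6156, 0.3104, 0.0924]
ee_rot: [0.427, -3.106, 0.003]
force: [0.4, 0.3, -0.1]
width: 0.0853
```

```bash
python3 -c "
from h import *
go([.4592,.2395,.11],68.2)"
```

```text
t 33.95 pos [0.6156 0.3104 0.0924] jaw 105.65 zax [-0.006 -0.003 -1.   ] w 0.0853 F [ 0.4  0.3 -0.1]
tool units [ 4.25 -0.65 -0.41]
turn units [-0.02 -0.04  4.68] d -37.5
```

Call:
apply_moves(moves="0.3 -0.05 -0.1 0 0 0;0.5 -0.1 -0.1 0 0 0;0.6 -0.1 -0.1 0 0 0;0.6 -0.1 -0.1 0 0 0;0.6 -0.1 0 0 0 0;0.6 -0.1 0 0 0 0;0.5 -0.05 0 0 0 0;0.3 0 0 0 0 0;0 0 0 0 0 0;0 0 0 0 0 0")

```text
time_s: 34.95
tool_pos: [0.4666, 0.2432, 0.1206]
ee_rot: [-0.426, 3.1, 0.003]
force: [-0.1, 0.6, -0.1]
width: 0.0852
```

Call:
apply_moves(moves="0 0 0 0 0 0.4;0 0 0 0 0 0.8;0 0 0 0 0 0.8;0 0 0 0 0 0.8;0 0 0 0 0 0.8;0 0 0 0 0 0.6;0 0 0 0 0 0.3;0 0 0 0 0 0;0 0 0 0 0 0;0 0 0 0 0 0", fingers=0.6)

```text
time_s: 35.95
tool_pos: [0.4761, 0.246, 0.1226]
ee_rot: [0.589, 3.066, 0.017]
force: [-0.8, -0.4, -0.0]
width: 0.0683
```

```bash
python3 -c "
from h import *
go([.4592,.2395,.04],68.2)
for n in ('scene','top'):
  c=cap(n,'d_%s.png'%n)
  im=cv2.imread('pics/d_%s.png'%n)
  for r in arm.tip_of('ring_mid',n)+arm.tip_of('block_mid',n): print(n,r['confidence'],r['position'],atz(c,*r['position'],.019),atz(c,*r['position'],.0225))
  s=im[220:330,200:370] if n=='scene' else im[180:340,200:360]
  cv2.imwrite('pics/dc_%s.png'%n,cv2.resize(s,None,fx=3.5,fy=3.5))"
```

```text
t 35.95 pos [0.4761 0.246  0.1226] jaw 68.28 zax [ 0.021  0.007 -1.   ] w 0.0683 F [-0.8 -0.4 -0. ]
tool units [ 0.37 -0.34  2.05]
turn units [0.1  0.12 0.01] d -0.1
scene 0.92 [184.8, 265.5] [0.74174077 0.38803033 0.019     ] [0.73891348 0.38959789 0.0225    ]
scene 0.78 [191.0, 302.3] [0.65967184 0.43963416 0.019     ] [0.65717798 0.44099206 0.0225    ]
scene 0.55 [340.4, 296.3] [0.45795643 0.23662354 0.019     ] [0.45628211 0.23880623 0.0225    ]
scene 0.38 [405.9, 220.4] [ 0.48681927 -0.01913366  0.019     ] [ 0.48502768 -0.01591187  0.0225    ]
top 0.77 [219.8, 137.8] [0.75631067 0.37854085 0.019     ] [0.75508923 0.37782197 0.0225    ]
top 0.6 [182.0, 186.5] [0.67055898 0.43955703 0.019     ] [0.6696441  0.43862002 0.0225    ]
top 0.57 [253.4, 218.0] [0.61643076 0.31689772 0.019     ] [0.6157094  0.31639921 0.0225    ]
top 0.68 [297.0, 312.1] [0.46140975 0.24218243 0.019     ] [0.46124259 0.24195104 0.0225    ]
```

View pics/dc_scene.png

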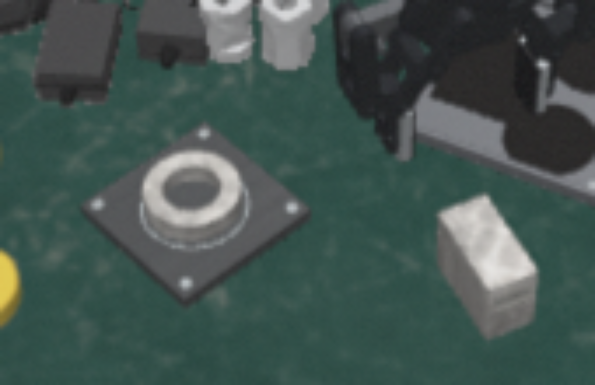

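View pics/dc_top.png

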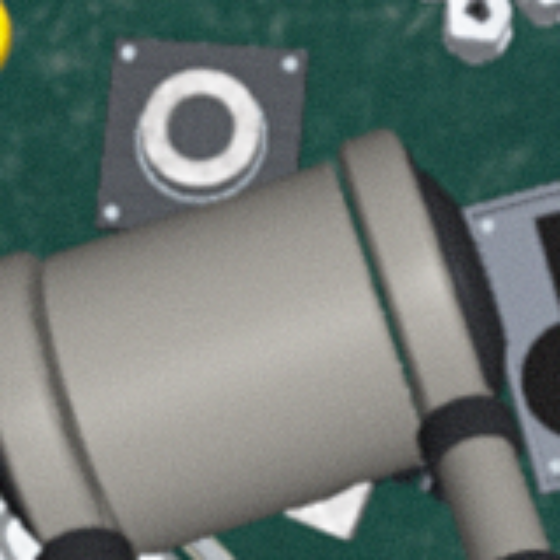

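The ring lies concentric on the plate circle. Now the block: correct position and tilt, then descend.

Call:
apply_moves(moves="0.37 -0.34 0 0.1 0.12 0;0 0 0 0 0 0;0 0 0 0 0 0;0 0 0.3 0 0 0;0 0 0.4 0 0 0;0 0 0.4 0 0 0;0 0 0.3 0 0 0;0 0 0.1 0 0 0;0 0 0 0 0 0;0 0 0 0 0 0")

```text
time_s: 37.25
tool_pos: [0.4601, 0.2398, 0.0574]
ee_rot: [0.592, 3.081, 0.004]
force: [-0.3, -0.3, 0.0]
width: 0.0683
```

```bash
python3 -c "
from h import *
go([.4592,.2395,.02],68.2)"
```

```text
t 37.25 pos [0.4601 0.2398 0.0574] jaw 68.24 zax [ 0.005  0.002 -1.   ] w 0.0683 F [-0.3 -0.3  0. ]
tool units [ 0.02 -0.02  0.93]
turn units [0.02 0.03 0.  ] d -0.0
```

Call:
apply_moves(moves="0.02 -0.02 0.15 0.02 0.03 0;0 0 0.3 0 0 0;0 0 0.3 0 0 0;0 0 0.2 0 0 0;0 0 0.1 0 0 0;0 0 0.05 0 0 0;0 0 0 0 0 0;0 0 0 0 0 0;0 0 0 0 0 0;0 0 0 0 0 0")

```text
time_s: 38.25
tool_pos: [0.4602, 0.2398, 0.0107]
ee_rot: [0.593, 3.083, 0.003]
force: [0.6, -0.1, -0.7]
width: 0.0683
```

```bash
python3 -c "
from h import *
go([.4592,.2395,.01],68.2)
print(arm.state()['torque'])"
```

```text
t 38.25 pos [0.4602 0.2398 0.0107] jaw 68.24 zax [ 0.002  0.002 -1.   ] w 0.0683 F [ 0.6 -0.1 -0.7]
tool units [ 0.02 -0.02  0.02]
turn units [0.02 0.01 0.01] d -0.0
[ 0.03329095 -0.03350762 -0.03479827]
```

Call:
apply_moves(moves="0 0 0 0.02 0.01 0;0 0 0 0 0 0;0 0 0 0 0 0;0 0 0 0 0 0;0 0 0 0 0 0;0 0 0 0 0 0;0 0 0 0 0 0;0 0 0 0 0 0;0 0 0 0 0 0;0 0 0 0 0 0", fingers=-1, squeeze=40)

```text
time_s: 39.25
tool_pos: [0.4608, 0.2401, 0.0115]
ee_rot: [0.593, 3.084, 0.0]
force: [0.3, -0.5, 0.6]
width: 0.0295
```

```bash
python3 -c "
from h import *
go([.5577,.1065,.1],15.6)"
```

```text
t 39.25 pos [0.4608 0.2401 0.0115] jaw 68.24 zax [ 0.002 -0.    -1.   ] w 0.0295 F [ 0.3 -0.5  0.6]
tool units [-3.49 -2.2  -2.21]
turn units [0.01 0.01 6.58] d -52.6
```

Call:
apply_moves(moves="0 0 -0.1 0 0 0;0 0 -0.3 0 0 0;0 0 -0.4 0 0 0;0 0 -0.4 0 0 0;0 0 -0.4 0 0 0;0 0 -0.4 0 0 0;0 0 -0.2 0 0 0;0 0 0 0 0 0;0 0 0 0 0 0;0 0 0 0 0 0")

```text
time_s: 40.25
tool_pos: [0.458, 0.2391, 0.1046]
ee_rot: [-0.592, -3.082, 0.004]
force: [-0.2, -0.5, -3.7]
width: 0.0295
```

```bash
python3 -c "
from h import *
go([.5577,.1065,.1],15.6)"
```

```text
t 40.25 pos [0.458  0.2391 0.1046] jaw 68.24 zax [-0.004 -0.002 -1.   ] w 0.0295 F [-0.2 -0.5 -3.7]
tool units [-3.54 -2.15  0.11]
turn units [-0.03 -0.01  6.58] d -52.6
```

Call:
apply_moves(moves="-0.2 -0.1 0 0 0 0;-0.4 -0.25 0 0 0 0;-0.5 -0.3 0 0 0 0;-0.5 -0.3 0 0 0 0;-0.5 -0.3 0 0 0 0;-0.5 -0.3 0 0 0 0;-0.4 -0.25 0 0 0 0;-0.2 -0.15 0 0 0 0;0 0 0 0 0 0;0 0 0 0 0 0")

```text
time_s: 41.25
tool_pos: [0.5501, 0.1104, 0.0972]
ee_rot: [-0.589, -3.071, 0.012]
force: [0.2, -0.1, -2.9]
width: 0.0295
```

Call:
apply_moves(moves="0 0 0 0 0 0.4;0 0 0 0 0 0.7;0 0 0 0 0 0.8;0 0 0 0 0 0.8;0 0 0 0 0 0.8;0 0 0 0 0 0.8;0 0 0 0 0 0.8;0 0 0 0 0 0.7;0 0 0 0 0 0.5;0 0 0 0 0 0")

```text
time_s: 42.25
tool_pos: [0.5424, 0.1199, 0.0961]
ee_rot: [-1.87, -2.503, 0.026]
force: [-0.5, 0.3, -3.4]
width: 0.0297
```

```bash
python3 -c "
from h import *
go([.5585,.1065,.03],15.6)"
```

```text
t 42.25 pos [0.5424 0.1199 0.0961] jaw 16.47 zax [-0.024 -0.003 -1.   ] w 0.0297 F [-0.5  0.3 -3.4]
tool units [-0.44  0.33  1.64]
turn units [-0.17 -0.02  0.11] d -0.9
```

Call:
apply_moves(moves="-0.44 0.33 0 -0.17 -0.02 0.11;0 0 0 0 0 0;0 0 0 0 0 0;0 0 0.2 0 0 0;0 0 0.3 0 0 0;0 0 0.3 0 0 0;0 0 0.2 0 0 0;0 0 0.1 0 0 0;0 0 0 0 0 0;0 0 0 0 0 0")

```text
time_s: 43.25
tool_pos: [0.5587, 0.1081, 0.046]
ee_rot: [-1.887, -2.508, 0.002]
force: [-0.2, 0.0, -2.8]
width: 0.0293
```

```bash
python3 -c "
from h import *
go([.5585,.1065,.02],15.6)"
```

```text
t 43.25 pos [0.5587 0.1081 0.046 ] jaw 16.1 zax [-0.003  0.001 -1.   ] w 0.0293 F [-0.2  0.  -2.8]
tool units [-0.04 -0.01  0.65]
turn units [-0.02 -0.01  0.06] d -0.5
```

Call:
apply_moves(moves="-0.04 0 0.1 -0.02 -0.01 0.06;0 0 0.2 0 0 0;0 0 0.2 0 0 0;0 0 0.1 0 0 0;0 0 0.05 0 0 0;0 0 0 0 0 0;0 0 0 0 0 0;0 0 0 0 0 0;0 0 0 0 0 0;0 0 0 0 0 0")

```text
time_s: 44.25
tool_pos: [0.5603, 0.1064, 0.019]
ee_rot: [1.898, 2.5, 0.004]
force: [0.1, -0.4, -4.3]
width: 0.0295
```

```bash
python3 -c "
from h import *
go([.5585,.1065,.0155],15.6)"
```

```text
t 44.25 pos [0.5603 0.1064 0.019 ] jaw 15.58 zax [ 0.004  0.    -1.   ] w 0.0295 F [ 0.1 -0.4 -4.3]
tool units [ 0.01 -0.04  0.09]
turn units [ 0.02  0.   -0.  ] d 0.0
```

Call:
apply_moves(moves="0.01 -0.04 0.05 0.02 0 0;0 0 0.04 0 0 0;0 0 0 0 0 0;0 0 0 0 0 0;0 0 0 0 0 0;0 0 0 0 0 0;0 0 0 0 0 0;0 0 0 0 0 0;0 0 0 0 0 0;0 0 0 0 0 0")

```text
time_s: 45.25
tool_pos: [0.5588, 0.1064, 0.0156]
ee_rot: [1.899, 2.501, 0.001]
force: [0.7, -0.3, -3.0]
width: 0.0296
```

```bash
python3 -c "
from h import *
go([.5585,.1065,.0155],15.6)"
```

```text
t 45.25 pos [0.5588 0.1064 0.0156] jaw 15.58 zax [ 0.001 -0.    -1.   ] w 0.0296 F [ 0.7 -0.3 -3. ]
tool units [ 0.   -0.01  0.  ]
turn units [ 0.01  0.01 -0.  ] d 0.0
```

Call:
apply_moves(moves="0 0 0.03 0 0 0;0 0 0 0 0 0;0 0 0 0 0 0;0 0 0 0 0 0;0 0 0 0 0 0;0 0 0 0 0 0;0 0 0 0 0 0;0 0 0 0 0 0;0 0 0 0 0 0;0 0 0 0 0 0")

```text
time_s: 46.25
tool_pos: [0.5589, 0.1065, 0.0156]
ee_rot: [1.898, 2.501, 0.001]
force: [-0.2, 0.2, -2.1]
width: 0.0297
```

Call:
apply_moves(moves="0 0 0 0 0 0;0 0 0 0 0 0;0 0 0 0 0 0;0 0 0 0 0 0;0 0 0 0 0 0;0 0 -0.2 0 0 0;0 0 -0.5 0 0 0;0 0 -0.7 0 0 0;0 0 -0.8 0 0 0;0 0 -0.6 0 0 0", fingers=0.25)

```text
time_s: 47.25
tool_pos: [0.5573, 0.1063, 0.1305]
ee_rot: [-1.899, -2.5, 0.004]
force: [-0.7, 0.2, -0.2]
width: 0.0536
```

Call:
apply_moves(moves="0 0 -0.6 0 0 0;0 0 -0.4 0 0 0;0 0 0 0 0 -0.8;0 0 0 0 0 -0.8;0 0 0 0 0 -0.8;0 0 0 0 0 -0.8;0 0 0 0 0 -0.8;0 0 0 0 0 -0.6;0 0 0 0 0 -0.4;0 0 0 0 0 0", fingers=0.5)

```text
time_s: 48.25
tool_pos: [0.5593, 0.1066, 0.185]
ee_rot: [0.883, 3.002, 0.006]
force: [0.8, 0.2, -0.4]
width: 0.064
```

```bash
python3 -c "
from h import *
go([.583,-.0593,.165],64.9)"
```

```text
t 48.25 pos [0.5593 0.1066 0.185 ] jaw 57.24 zax [ 0.013  0.    -1.   ] w 0.064 F [ 0.8  0.2 -0.4]
tool units [-2.74 -3.17  0.51]
turn units [ 0.05  0.08 -0.96] d 7.7
```

Call:
apply_moves(moves="-0.2 -0.25 0 0.05 0.08 -0.5;-0.4 -0.4 0 0 0 -0.4;-0.4 -0.45 0.1 0 0 0;-0.4 -0.5 0.1 0 0 0;-0.4 -0.5 0.1 0 0 0;-0.3 -0.4 0.1 0 0 0;-0.2 -0.2 0 0 0 0;0 0 0 0 0 0;0 0 0 0 0 0;0 0 0 0 0 0")

```text
time_s: 49.25
tool_pos: [0.5938, -0.0338, 0.1728]
ee_rot: [0.704, 3.058, 0.002]
force: [0.1, 0.3, 0.3]
width: 0.0641
```

```bash
python3 -c "
from h import *
go([.5838,-.0594,.12],64.9)
for n in ('scene','top'):
  c=cap(n,'e_%s.png'%n)
  im=cv2.imread('pics/e_%s.png'%n)
  for r in arm.tip_of('block_mid',n)+arm.tip_of('can_mid',n): print(n,r['confidence'],r['position'],atz(c,*r['position'],.0265),atz(c,*r['position'],.054))
cv2.imwrite('pics/ec.png',cv2.resize(cv2.imread('pics/e_scene.png')[120:300,290:450],None,fx=3.3,fy=3.3))
cv2.imwrite('pics/ec2.png',cv2.resize(cv2.imread('pics/e_top.png')[205:335,325:445],None,fx=4,fy=4))"
```

```text
t 49.25 pos [ 0.5938 -0.0338  0.1728] jaw 64.08 zax [ 0.003  0.001 -1.   ] w 0.0641 F [0.1 0.3 0.3]
tool units [-0.05 -0.69  1.32]
turn units [ 0.02  0.02 -0.1 ] d 0.8
scene 0.97 [348.6, 232.3] [0.55189571 0.09898941 0.0265    ] [0.53559968 0.12072195 0.054     ]
scene 0.92 [384.6, 176.3] [ 0.60665016 -0.09976993  0.0265    ] [ 0.5885909  -0.07163683  0.054     ]
top 0.73 [380.2, 250.8] [0.56083714 0.10760668 0.0265    ] [0.5566992  0.10958392 0.054     ]
top 0.75 [485.8, 234.2] [ 0.58870182 -0.06540443  0.0265    ] [ 0.58377513 -0.05852987  0.054     ]
```

View pics/ec.png

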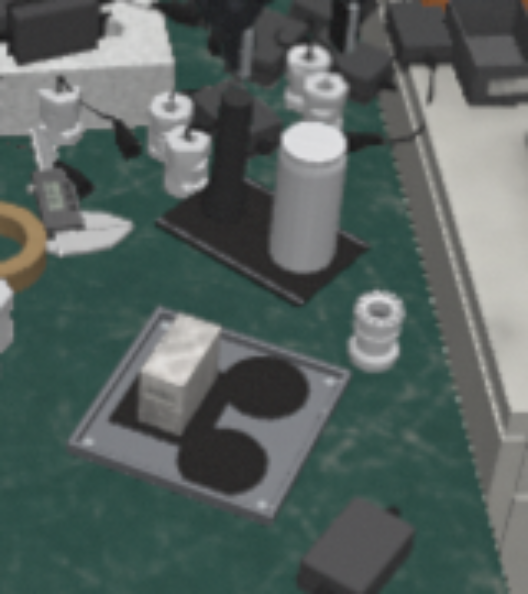

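View pics/ec2.png

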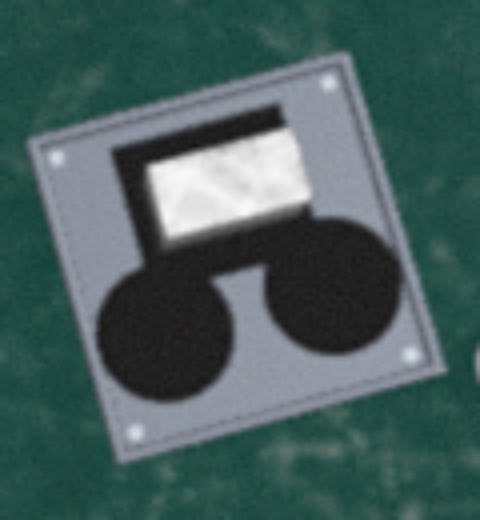

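The block stands in the bay, aligned with the back edge. Checking its offset numerically.

```bash
python3 -c "
from h import *
c=cap('top')
f=lambda x,y:(x/4+325,y/4+205)
print('block',atz(c,*f(229,184),.049)); print('bay inlay',np.mean([atz(c,*f(*p),.004) for p in [(113,148),(277,104)]],0))
print('spots',atz(c,*f(166,332),.004),atz(c,*f(334,286),.004))
P=[atz(c,*f(*p),.01) for p in [(27,140),(347,53),(446,372),(121,462)]];M=np.mean(P,0);x=P[0]+P[1]-P[2]-P[3];x/=np.linalg.norm(x);print('bay',M+.025*x)
go([.5838,-.0594,.12],64.9)"
```

```text
block [0.55713936 0.1059733  0.049     ]
bay inlay [0.58835792 0.11647669 0.004     ]
spots [0.50220078 0.12909888 0.004     ] [0.52143171 0.05965459 0.004     ]
bay [0.55751283 0.10769152 0.01      ]
t 49.6 pos [ 0.5939 -0.0343  0.1726] jaw 64.09 zax [ 0.003  0.001 -1.   ] w 0.0639 F [-1.   0.2  0.5]
tool units [-0.04 -0.68  1.31]
turn units [ 0.01  0.02 -0.1 ] d 0.8
```

The block is within 2 mm of the bay's middle. Now the can.

Call:
apply_moves(moves="-0.04 -0.4 0 0.01 0.02 -0.1;0 -0.28 0 0 0 0;0 0 0 0 0 0;0 0 0.3 0 0 0;0 0 0.4 0 0 0;0 0 0.3 0 0 0;0 0 0.2 0 0 0;0 0 0 0 0 0;0 0 0 0 0 0;0 0 0 0 0 0")

```text
time_s: 50.6
tool_pos: [0.5834, -0.0581, 0.1204]
ee_rot: [-0.683, -3.066, -0.003]
force: [0.6, 0.3, -0.3]
width: 0.064
```

```bash
python3 -c "
from h import *
go([.5838,-.0594,.0573],64.9)"
```

```text
t 50.6 pos [ 0.5834 -0.0581  0.1204] jaw 64.89 zax [-0.     0.002 -1.   ] w 0.064 F [ 0.6  0.3 -0.3]
tool units [-0.03 -0.03  1.58]
turn units [ 0.01 -0.01 -0.  ] d 0.0
```

Call:
apply_moves(moves="-0.03 -0.03 0.1 0 0 0;0 0 0.3 0 0 0;0 0 0.4 0 0 0;0 0 0.4 0 0 0;0 0 0.2 0 0 0;0 0 0.1 0 0 0;0 0 0.03 0 0 0;0 0 0 0 0 0;0 0 0 0 0 0;0 0 0 0 0 0")

```text
time_s: 51.6
tool_pos: [0.586, -0.0603, 0.0575]
ee_rot: [0.682, 3.061, 0.003]
force: [-0.7, -0.3, -0.5]
width: 0.0644
```

```bash
python3 -c "
from h import *
go([.5838,-.0594,.0573],64.9)"
```

```text
t 51.6 pos [ 0.586  -0.0603  0.0575] jaw 64.88 zax [ 0.006  0.    -1.   ] w 0.0644 F [-0.7 -0.3 -0.5]
tool units [ 0.06 -0.    0.01]
turn units [ 0.02  0.04 -0.  ] d 0.0
```

Call:
apply_moves(moves="0.06 0 0 0.02 0.04 0;0 0 0 0 0 0;0 0 0 0 0 0;0 0 0 0 0 0;0 0 0 0 0 0;0 0 0 0 0 0;0 0 0 0 0 0;0 0 0 0 0 0;0 0 0 0 0 0;0 0 0 0 0 0")

```text
time_s: 52.6
tool_pos: [0.5842, -0.0593, 0.0587]
ee_rot: [0.683, 3.065, -0.0]
force: [0.4, -0.0, 0.2]
width: 0.064
```

Call:
apply_moves(moves="0 0 0 0 0 0;0 0 0 0 0 0;0 0 0 0 0 0;0 0 0 0 0 0;0 0 0 0 0 0;0 0 0 0 0 0;0 0 0 0 0 0;0 0 0 0 0 0;0 0 0 0 0 0;0 0 0 0 0 0", fingers=-1, squeeze=35)

```text
time_s: 53.6
tool_pos: [0.5843, -0.0592, 0.0589]
ee_rot: [0.683, 3.065, 0.0]
force: [0.1, 0.4, 0.2]
width: 0.0453
```

```bash
python3 -c "
from h import *
go([.5014,.1317,.15],64.9)"
```

```text
t 53.6 pos [ 0.5843 -0.0592  0.0589] jaw 64.88 zax [ 0.001 -0.    -1.   ] w 0.0453 F [0.1 0.4 0.2]
tool units [ 3.9   3.44 -2.28]
turn units [ 0.    0.01 -0.  ] d 0.0
```

Call:
apply_moves(moves="0 0 -0.2 0 0 0;0 0 -0.4 0 0 0;0 0 -0.5 0 0 0;0 0 -0.5 0 0 0;0 0 -0.4 0 0 0;0 0 -0.2 0 0 0;0 0 0 0 0 0;0 0 0 0 0 0;0 0 0 0 0 0;0 0 0 0 0 0")

```text
time_s: 54.6
tool_pos: [0.5816, -0.059, 0.1483]
ee_rot: [-0.682, -3.06, 0.0]
force: [0.2, 0.2, -2.2]
width: 0.045
```

```bash
python3 -c "
from h import *
go([.5014,.1317,.145],64.9)"
```

```text
t 54.6 pos [ 0.5816 -0.059   0.1483] jaw 64.88 zax [-0.007  0.001 -1.   ] w 0.045 F [ 0.2  0.2 -2.2]
tool units [3.84 3.46 0.1 ]
turn units [-0.01 -0.05 -0.  ] d 0.0
```

Call:
apply_moves(moves="0.2 0.2 0 0 -0.05 0;0.4 0.4 0 0 0 0;0.5 0.5 0 0 0 0;0.6 0.5 0 0 0 0;0.6 0.5 0 0 0 0;0.5 0.5 0 0 0 0;0.4 0.4 0 0 0 0;0.2 0.15 0 0 0 0;0 0 0 0 0 0;0 0 0 0 0 0")

```text
time_s: 55.6
tool_pos: [0.5039, 0.1229, 0.1438]
ee_rot: [-0.682, -3.06, 0.004]
force: [0.0, -0.4, -1.2]
width: 0.0452
```

```bash
python3 -c "
from h import *
go([.5014,.1312,.065],64.9)"
```

```text
t 55.6 pos [0.5039 0.1229 0.1438] jaw 64.88 zax [-0.007 -0.001 -1.   ] w 0.0452 F [ 0.  -0.4 -1.2]
tool units [0.13 0.17 1.97]
turn units [-0.03 -0.04 -0.  ] d 0.0
```

Call:
apply_moves(moves="0.13 0.17 0 -0.03 -0.04 0;0 0 0 0 0 0;0 0 0.3 0 0 0;0 0 0.35 0 0 0;0 0 0.35 0 0 0;0 0 0.35 0 0 0;0 0 0.2 0 0 0;0 0 0.1 0 0 0;0 0 0 0 0 0;0 0 0 0 0 0")

```text
time_s: 56.6
tool_pos: [0.5038, 0.1271, 0.0716]
ee_rot: [0.694, 3.063, -0.001]
force: [-0.0, 0.9, -1.7]
width: 0.0451
```

```bash
python3 -c "
from h import *
go([.5014,.1312,.059],64.9)"
```

```text
t 56.6 pos [0.5038 0.1271 0.0716] jaw 64.48 zax [ 0.001 -0.001 -1.   ] w 0.0451 F [-0.   0.9 -1.7]
tool units [0.1  0.07 0.32]
turn units [-0.    0.01 -0.05] d 0.4
```

Call:
apply_moves(moves="0.1 0.07 0 0 0.01 -0.05;0 0 0.1 0 0 0;0 0 0.1 0 0 0;0 0 0.08 0 0 0;0 0 0 0 0 0;0 0 0 0 0 0;0 0 0 0 0 0;0 0 0 0 0 0;0 0 0 0 0 0;0 0 0 0 0 0")

```text
time_s: 57.6
tool_pos: [0.5024, 0.132, 0.0612]
ee_rot: [0.681, 3.064, 0.002]
force: [0.6, 0.3, -1.6]
width: 0.0452
```

```bash
python3 -c "
from h import *
go([.5014,.1312,.0585],64.9)"
```

```text
t 57.6 pos [0.5024 0.132  0.0612] jaw 64.93 zax [ 0.003  0.001 -1.   ] w 0.0452 F [ 0.6  0.3 -1.6]
tool units [ 0.01 -0.03  0.07]
turn units [0.01 0.02 0.  ] d -0.0
```

Call:
apply_moves(moves="0 -0.03 0.07 0.01 0.02 0;0 0 0 0 0 0;0 0 0 0 0 0;0 0 0 0 0 0;0 0 0 0 0 0;0 0 0 0 0 0;0 0 0 0 0 0;0 0 0 0 0 0;0 0 0 0 0 0;0 0 0 0 0 0")

```text
time_s: 58.6
tool_pos: [0.5026, 0.131, 0.0589]
ee_rot: [0.682, 3.065, 0.002]
force: [-0.3, 0.3, 0.6]
width: 0.0449
```

Call:
apply_moves(moves="0 0 0 0 0 0;0 0 0 0 0 0;0 0 0 0 0 0;0 0 0 0 0 0;0 0 0 0 0 0;0 0 -0.2 0 0 0;0 0 -0.6 0 0 0;0 0 -0.7 0 0 0;0 0 -0.7 0 0 0;0 0 -0.3 0 0 0", fingers=0.4)

```text
time_s: 59.6
tool_pos: [0.5011, 0.1306, 0.1624]
ee_rot: [-0.681, -3.064, 0.001]
force: [0.9, 0.2, 0.0]
width: 0.06
```

```bash
python3 -c "
from h import *
go([.6535,-.0589,.16],64.9)"
```

```text
t 59.6 pos [0.5011 0.1306 0.1624] jaw 64.92 zax [-0.003  0.    -1.   ] w 0.06 F [0.9 0.2 0. ]
tool units [-5.46 -2.68  0.05]
turn units [-0.01 -0.02  0.  ] d -0.0
```

Call:
apply_moves(moves="-0.4 -0.2 0 0 0 0;-0.7 -0.35 0 0 0 0;-0.8 -0.4 0 0 0 0;-0.8 -0.4 0 0 0 0;-0.8 -0.4 0 0 0 0;-0.8 -0.4 0 0 0 0;-0.6 -0.3 0 0 0 0;-0.3 -0.15 0 0 0 0;0 0 0 0 0 0;0 0 0 0 0 0")

```text
time_s: 60.6
tool_pos: [0.6529, -0.0672, 0.1614]
ee_rot: [-0.683, -3.065, 0.001]
force: [-0.4, 0.5, 0.5]
width: 0.06
```

```bash
python3 -c "
from h import *
go([.6535,-.0589,.12],64.9)
c=cap('scene','f1.png')
cv2.imwrite('pics/f1c.png',cv2.resize(cv2.imread('pics/f1.png')[120:300,290:450],None,fx=3.3,fy=3.3))
c=cap('top','f2.png')
cv2.imwrite('pics/f2c.png',cv2.resize(cv2.imread('pics/f2.png')[205:335,325:445],None,fx=4.6,fy=4.6,interpolation=cv2.INTER_CUBIC))"
```

```text
t 60.6 pos [ 0.6529 -0.0672  0.1614] jaw 64.89 zax [-0.001 -0.001 -1.   ] w 0.06 F [-0.4  0.5  0.5]
tool units [0.07 0.19 1.04]
turn units [-0.01 -0.01 -0.  ] d 0.0
```

View pics/f1c.png

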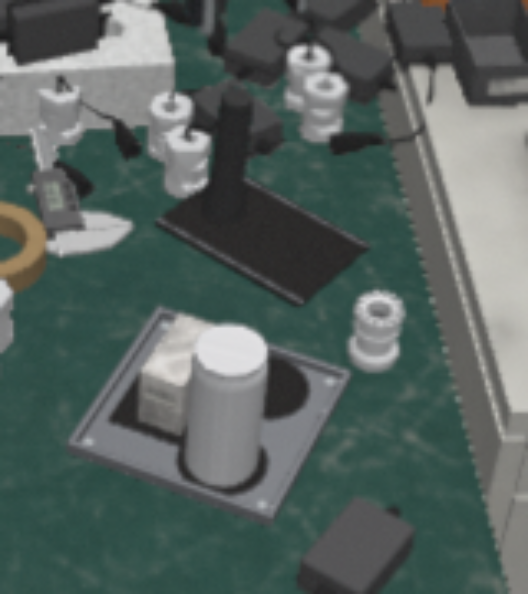

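View pics/f2c.png

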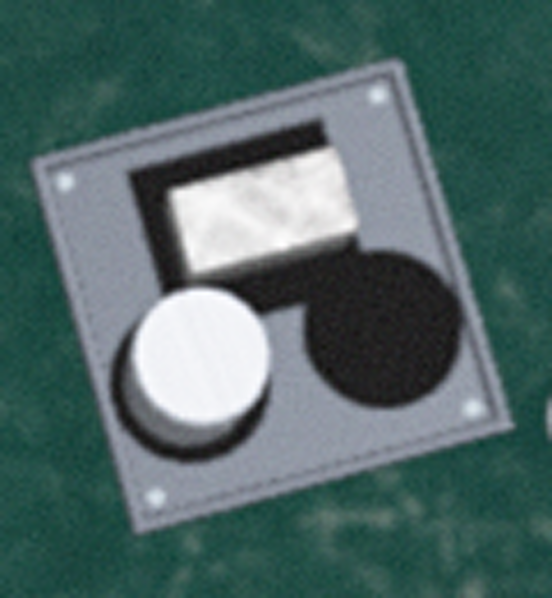

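The can is back with its top at crop (200,356); it was at (199,357) at the start. The torch still stands on the mat, so that's next.

Call:
apply_moves(moves="0.07 0.19 0 0 0 0;0 0 0 0 0 0;0 0 0.3 0 0 0;0 0 0.4 0 0 0;0 0 0.3 0 0 0;0 0 0.1 0 0 0;0 0 0 0 0 0;0 0 0 0 0 0;0 0 0 0 0 0;0 0 0 0 0 0")

```text
time_s: 61.7
tool_pos: [0.6526, -0.0534, 0.1162]
ee_rot: [0.673, 3.068, -0.001]
force: [-1.2, -0.5, -0.6]
width: 0.0599
```

```bash
python3 -c "
from h import *
go([.6535,-.0589,.0565],64.9)"
```

```text
t 61.7 pos [ 0.6526 -0.0534  0.1162] jaw 65.25 zax [ 0. -0. -1.] w 0.0599 F [-1.2 -0.5 -0.6]
tool units [-0.08 -0.11  1.49]
turn units [-0.    0.    0.04] d -0.4
```

Call:
apply_moves(moves="-0.08 -0.11 0 0 0 0.04;0 0 0 0 0 0;0 0 0.2 0 0 0;0 0 0.35 0 0 0;0 0 0.35 0 0 0;0 0 0.3 0 0 0;0 0 0.15 0 0 0;0 0 0.05 0 0 0;0 0 0 0 0 0;0 0 0 0 0 0")

```text
time_s: 62.7
tool_pos: [0.6533, -0.0593, 0.0542]
ee_rot: [-0.683, -3.065, 0.001]
force: [-0.5, -0.7, 0.8]
width: 0.0599
```

```bash
python3 -c "
from h import *
go([.6535,-.0589,.0565],64.9)"
```

```text
t 62.7 pos [ 0.6533 -0.0593  0.0542] jaw 64.89 zax [-0.001 -0.    -1.   ] w 0.0599 F [-0.5 -0.7  0.8]
tool units [-0.    0.01 -0.06]
turn units [-0.01 -0.01 -0.  ] d 0.0
```

Call:
apply_moves(moves="0 0 -0.06 0 0 0;0 0 0 0 0 0;0 0 0 0 0 0;0 0 0 0 0 0;0 0 0 0 0 0;0 0 0 0 0 0;0 0 0 0 0 0;0 0 0 0 0 0;0 0 0 0 0 0;0 0 0 0 0 0", fingers=-1, squeeze=30)

```text
time_s: 63.7
tool_pos: [0.6541, -0.0595, 0.0585]
ee_rot: [0.683, 3.065, -0.001]
force: [0.6, -0.2, -0.9]
width: 0.0261
```

```bash
python3 -c "
from h import *
go([.6535,-.0589,.0565],64.9)"
```

```text
t 63.7 pos [ 0.6541 -0.0595  0.0585] jaw 64.89 zax [ 0.001 -0.001 -1.   ] w 0.0261 F [ 0.6 -0.2 -0.9]
tool units [0.02 0.01 0.05]
turn units [-0.    0.01 -0.  ] d 0.0
```

Call:
apply_moves(moves="0 0 -0.2 0 0 0;0 0 -0.4 0 0 0;0 0 -0.5 0 0 0;0 0 -0.5 0 0 0;0 0 -0.4 0 0 0;0 0 -0.2 0 0 0;0 0 0 0 0 0;0 0 0 0 0 0;0 0 0 0 0 0;0 0 0 0 0 0")

```text
time_s: 64.7
tool_pos: [0.653, -0.0592, 0.1504]
ee_rot: [-0.683, -3.065, 0.001]
force: [-0.1, -0.4, -0.7]
width: 0.0256
```

```bash
python3 -c "
from h import *
go([.5211,.0587,.145],64.9)"
```

```text
t 64.7 pos [ 0.653  -0.0592  0.1504] jaw 64.89 zax [-0.001 -0.    -1.   ] w 0.0256 F [-0.1 -0.4 -0.7]
tool units [4.24 1.27 0.14]
turn units [-0.01 -0.01 -0.  ] d 0.0
```

Call:
apply_moves(moves="0.3 0.1 0 0 0 0;0.5 0.15 0 0 0 0;0.6 0.17 0 0 0 0;0.6 0.17 0 0 0 0;0.6 0.17 0 0 0 0;0.6 0.17 0 0 0 0;0.5 0.15 0 0 0 0;0.3 0.1 0 0 0 0;0 0 0 0 0 0;0 0 0 0 0 0")

```text
time_s: 65.7
tool_pos: [0.521, 0.0546, 0.1439]
ee_rot: [-0.682, -3.054, 0.003]
force: [-0.1, 0.4, -0.7]
width: 0.026
```

```bash
python3 -c "
from h import *
go([.5211,.0587,.065],64.9)"
```

```text
t 65.7 pos [0.521  0.0546 0.1439] jaw 64.81 zax [-0.012  0.001 -1.   ] w 0.026 F [-0.1  0.4 -0.7]
tool units [0.02 0.1  1.97]
turn units [-0.03 -0.08 -0.01] d 0.1
```

Call:
apply_moves(moves="0.02 0.1 0 -0.03 -0.08 -0.01;0 0 0 0 0 0;0 0 0.3 0 0 0;0 0 0.35 0 0 0;0 0 0.35 0 0 0;0 0 0.35 0 0 0;0 0 0.2 0 0 0;0 0 0.1 0 0 0;0 0 0 0 0 0;0 0 0 0 0 0")

```text
time_s: 66.7
tool_pos: [0.5251, 0.0555, 0.0713]
ee_rot: [0.689, 3.064, -0.001]
force: [0.2, -0.3, -1.1]
width: 0.0257
```

```bash
python3 -c "
from h import *
go([.5211,.0587,.06],64.9)"
```

```text
t 66.7 pos [0.5251 0.0555 0.0713] jaw 64.66 zax [ 0.001 -0.001 -1.   ] w 0.0257 F [ 0.2 -0.3 -1.1]
tool units [0.12 0.03 0.28]
turn units [-0.    0.01 -0.03] d 0.2
```

Call:
apply_moves(moves="0.12 0.03 0 0 0.01 -0.03;0 0 0.1 0 0 0;0 0 0.1 0 0 0;0 0 0.06 0 0 0;0 0 0 0 0 0;0 0 0 0 0 0;0 0 0 0 0 0;0 0 0 0 0 0;0 0 0 0 0 0;0 0 0 0 0 0")

```text
time_s: 67.7
tool_pos: [0.5222, 0.059, 0.0618]
ee_rot: [0.681, 3.063, 0.0]
force: [-0.2, -0.2, -0.0]
width: 0.0256
```

```bash
python3 -c "
from h import *
go([.5211,.0587,.0575],64.9)"
```

```text
t 67.7 pos [0.5222 0.059  0.0618] jaw 64.93 zax [ 0.004 -0.001 -1.   ] w 0.0256 F [-0.2 -0.2 -0. ]
tool units [ 0.02 -0.02  0.11]
turn units [0.01 0.03 0.  ] d -0.0
```

Call:
apply_moves(moves="0.02 -0.02 0.07 0.01 0.03 0;0 0 0 0 0 0;0 0 0 0 0 0;0 0 0.03 0 0 0;0 0 0 0 0 0;0 0 0 0 0 0;0 0 0 0 0 0;0 0 0 0 0 0;0 0 0 0 0 0;0 0 0 0 0 0")

```text
time_s: 68.7
tool_pos: [0.5214, 0.0584, 0.0581]
ee_rot: [0.682, 3.067, -0.0]
force: [0.1, -0.5, -0.4]
width: 0.0257
```

```bash
python3 -c "
from h import *
go([.5211,.0587,.0575],64.9)"
```

```text
t 68.7 pos [0.5214 0.0584 0.0581] jaw 64.94 zax [-0. -0. -1.] w 0.0257 F [ 0.1 -0.5 -0.4]
tool units [0.01 0.   0.01]
turn units [-0.  0.  0.] d -0.0
```

Call:
apply_moves(moves="0 0 0 0 0 0;0 0 0 0 0 0;0 0 0 0 0 0;0 0 0 0 0 0;0 0 0 0 0 0;0 0 0 0 0 0;0 0 -0.2 0 0 0;0 0 -0.6 0 0 0;0 0 -0.8 0 0 0;0 0 -0.6 0 0 0", fingers=0.2)

```text
time_s: 69.7
tool_pos: [0.5192, 0.0585, 0.1468]
ee_rot: [-0.68, -3.059, 0.002]
force: [0.6, -0.3, -0.4]
width: 0.0514
```

Call:
apply_moves(moves="-0.3 0 -0.8 0 0 0;-0.6 -0.3 -0.4 0 0 0;-0.8 -0.4 0 0 0 0;-0.8 -0.4 0 0 0 0;-0.8 -0.4 0 0 0 0;-0.8 -0.4 0 0 0 0;-0.6 -0.3 0 0 0 0;-0.3 0 0 0 0 0;0 0 0 0 0 0;0 0 0 0 0 0")

```text
time_s: 70.7
tool_pos: [0.6692, -0.1119, 0.2083]
ee_rot: [0.678, 3.062, -0.001]
force: [-0.5, 0.3, -0.2]
width: 0.0514
```

```bash
python3 -c "
from h import *
go(None)
c=cap('scene','g1.png')
cv2.imwrite('pics/g1c.png',cv2.resize(cv2.imread('pics/g1.png')[130:320,150:450],None,fx=2.6,fy=2.6))
c=cap('top','g2.png')
cv2.imwrite('pics/g2c.png',cv2.resize(cv2.imread('pics/g2.png')[205:335,325:445],None,fx=4.6,fy=4.6,interpolation=cv2.INTER_CUBIC))
cv2.imwrite('pics/g3c.png',cv2.resize(cv2.imread('pics/g2.png')[170:390,210:490],None,fx=2.7,fy=2.7,interpolation=cv2.INTER_CUBIC))
for q in ('can_mid','torch_mid','coupling_mid','adapter_mid'):
  for r in arm.tip_of(q,'top')[:1]: print(q,r)"
```

```text
t 70.7 pos [ 0.6692 -0.1119  0.2083] jaw 65.04 zax [ 0.005 -0.002 -1.   ] w 0.0514 F [-0.5  0.3 -0.2]
can_mid {'position': [367.9, 286.9], 'confidence': 0.76}
torch_mid {'position': [413.4, 273.6], 'confidence': 0.83}
coupling_mid {'position': [454.8, 296.5], 'confidence': 0.81}
adapter_mid {'position': [360.8, 358.3], 'confidence': 0.8}
```

View pics/g1c.png

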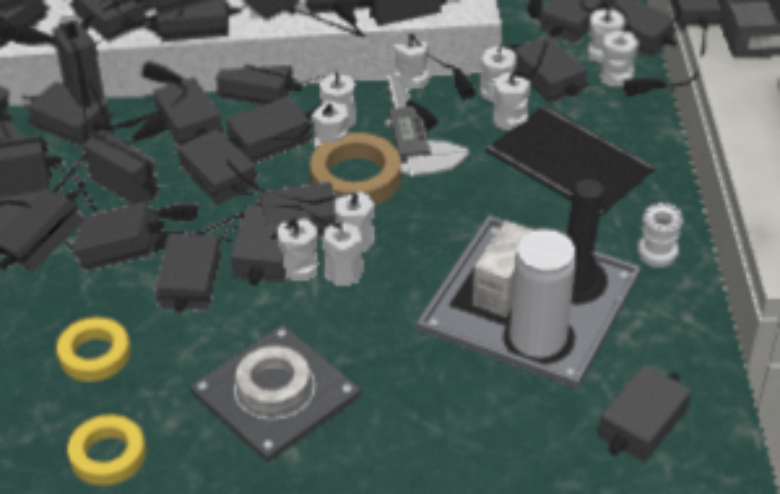

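View pics/g2c.png

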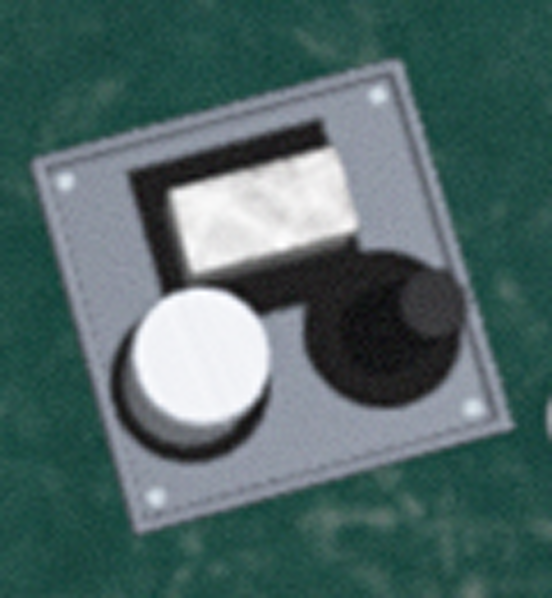

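View pics/g3c.png

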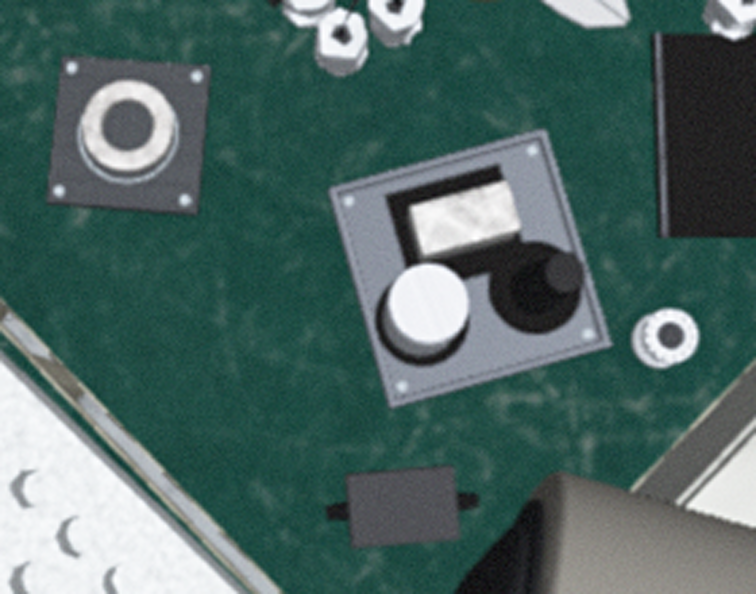

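All steps look good. The torch top is about 4 mm from where it started, inside the 15 mm limit, and the coupling and adapter are in place. Handing in.

```bash
python3 -c "
from h import *
go(None); print(np.abs(arm.state()['qvel']).max()); print(arm.hand_in())"
```

```text
t 71.0 pos [ 0.6693 -0.1113  0.2087] jaw 65.1 zax [ 0.006 -0.002 -1.   ] w 0.0514 F [-0.  -0.1 -0.7]
0.004395248642132418
the job is handed in; nothing more can be done
None
```

The whole task was carried out and handed in at 71 s of the 120 s allowed; no verdict is reported back.

I stood the torch and can on the mat and laid the ring gauge on the check plate. The gauge block then went into the back bay, and the can and torch back on their spots.

What the last pictures showed:

| Item | Last check |
|---|---|
| Ring gauge | flat, within about 2 mm of the plate's middle |
| Gauge block | upright, within 2 mm of the bay's middle, long side parallel to the tray's back edge |
| Can | upright, within 1 mm of its start |
| Torch | upright, its top about 4 mm from where it was at the start (limit 15 mm) |
| Coupling and adapter | within about 2 to 3 pixels (3 to 4 mm) of their first detections, about the detector's scatter |

- **Torch:** the 4 mm was the largest deviation I found. I couldn't tell whether it is a small shift or a slight lean; a lean that size would be about 0.04 rad, under the 0.1 rad limit.
- **Ring grip:** the gripper read 53 mm on the 56 mm ring gauge, but the ring carried and placed level.
- **Final state:** the gripper is clear of everything and at rest.

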